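Make up the coffee-round tray

ROBOT

A 6-joint arm with a two-finger parallel gripper is mounted at the origin on the work surface. World frame = base frame: x ahead of the robot, y to its left, z up, the work surface at z = 0. Lengths are in m, angles in rad, forces in N, time in s.
With the tool pointing down it reaches from about 0.375 to 0.9 m from the base axis. Payload 3.1 kg.
Tool frame: the origin (TCP) lies at the very end of the fingers, on their centre line; the grasp point (between the pads) lies 19 mm behind it; z points along the fingers, y is the line along which they close (so a half turn about z gives the same grasp; the last joint's range is limited). The gripper opens to 87 mm and grips with 3 to 60 N. Pads are 19 mm wide; open, the fingers measure 117 mm over their backs; the gripper's body (75 mm by 190 mm) begins 51 mm behind the grasp point.
Start: joints at [1.125, 0.527, 1.433, -0, 1.181, -0.178], TCP at [0.165, 0.603, 0.223] pointing down, gripper open.
Joint ranges: [-3.08, 3.08], [-0.75, 2.2], [0.22, 2.44], [-1.43, 4.57], [0, 2.65], [-2.85, 2.85]. Speed limits (rad/s): [2.79, 2.79, 3.14, 3.14, 3.14, 3.14].

INTERFACE

Orientations are given as a unit quaternion [x, y, z, w].
In Python, from rig import robot gives the robot as it stands. The module is installed in compiled form; this text tells all that it offers.
- The arm moves only by the tool play_rows, never from a script. Its argument "steps" is one flat list of numbers, 5 for each row, row after row: the opening, from -1 (shut) to 1 (fully open), then the shift along the tool's x, y, z as a fraction of full scale, then the turn about the tool's z as a fraction of full scale. In form: [claw, tx, ty, tz, twist, claw, tx, ty, tz, twist, ...]. A call has exactly 10 rows; each row shifts and turns the commanded pose from where the row before left it, along the tool's axes as they then stand; what a row does not reach is not made up. Full scale, the value 1, is 0.03 m for a shift and 0.1 rad for a turn. A row lasts 1/10 s, in which the tool goes at most 50 mm and 8.59 degrees, less where a joint would pass 70% of its speed; a pose out of reach is approached as far as the arm can. A call with a number of a shift or a turn outside -1 to 1 is refused whole. A call with a gripper value outside its range is refused whole. The fingers move at their own pace and stop on an object; "grip_force" is the grip in N (left out, the last holds). Time passes only in rows, so rows that do not move let the fingers close, or fill a call up. It gives the time, the measured TCP pose, the force, the opening and the grip force at its end, in the units of the state.
- robot.get_obs(): the state, without advancing time (a new reading comes with each control period).
- robot.camera(name): name is "side" or "top"; returns a dict with "image" (400x640x3 uint8, red, green, blue), "mtx" (3x3 intrinsics, pixels), "rvec" (rotation vector, rad) and "tvec" (3), from world to camera coordinates, as OpenCV has them. Camera axes: x right, y down, z forward; pixel columns grow to the right and rows downward; lengths in m; the calibration is good to about 2 mm. A picture is of the moment at which its call begins. There is no depth.
- robot.hand_in(): hands the job in; it is judged then, once.
The state is a dict: "time": time; "q": joint angles; "joint_velocities": joint speeds; "joint_torque": joint torques, N m; "position": TCP position; "tool_rot": TCP orientation; "ft_force": force on the tool from outside, world axes, zero at the start; "moment": the same for the moment, N m; "grip_width": finger opening in m; "grip_force": force on a finger pad.
Only numpy, scipy, OpenCV 4.12 (cv2) and the standard library are available. Lean on these libraries where they do the work, as an engineer would, in place of code of your own. Each camera call takes 0.05 s, during which the arm holds its last target. There are 200 camera calls.

TASK

Make up the tray for the coffee round. First clear off what is jumbled on the black tray: the cutlery goes into the carrying caddy, spoons in one compartment and forks in the other, and the stationery into the white basket. Then stand the mugs and the loaded caddy on the tray, upright, flat on its floor inside the rim, and leave the coffee jar and the sugar pot where they are.

Things in the scene. Friction and masses are not known exactly. Their poses are not given: they have to be found in the camera images.
- tray_floor (a point): black plastic serving tray, fixed, 300 mm (x) by 380 mm (y) outside with a 16 mm high, 5 mm thick rim; the inner floor is 290 by 370 mm. This point: the centre of the inner floor, on its surface, 5 mm above the table; z up.
- spoon_a: easy-grip spoon, 150 mm long: grey handle 95 mm long, 16 wide, 12 high, thin steel neck, then a round steel bowl 36 mm across, 9 mm deep. Origin: middle of its length, underside; x along it to the head (handle from x = -75 to +20 mm), z up. Balances within 10 mm of the origin. 45 g. Starts flat on the tray; may be absent.
- spoon_b: easy-grip spoon, 150 mm long: grey handle 95 mm long, 16 wide, 12 high, thin steel neck, then a round steel bowl 36 mm across, 9 mm deep. Origin: middle of its length, underside; x along it to the head (handle from x = -75 to +20 mm), z up. Balances within 10 mm of the origin. 45 g. Starts flat on the tray; may be absent.
- fork_a: easy-grip fork, 150 mm long: grey handle 95 mm long, 16 wide, 12 high, thin steel neck, then a flat steel four-tined head 26 mm wide, 39 mm long, 6 mm high. Origin: middle of its length, underside; x along it to the head (handle from x = -75 to +20 mm), z up. Balances within 10 mm of the origin. 45 g. Starts flat on the tray; may be absent.
- fork_b: easy-grip fork, 150 mm long: grey handle 95 mm long, 16 wide, 12 high, thin steel neck, then a flat steel four-tined head 26 mm wide, 39 mm long, 6 mm high. Origin: middle of its length, underside; x along it to the head (handle from x = -75 to +20 mm), z up. Balances within 10 mm of the origin. 45 g. Starts flat on the tray; may be absent.
- marker: thick white marker pen with square-rounded section and black cap, 138 mm long, 20 mm wide, 18 mm high. Origin: middle of the underside, x along it to the cap, z up. 30 g. Stationery; starts on the tray. May be absent.
- highlighter: flat white highlighter pen with grey cap, 115 mm long, 26 mm wide, 14 mm high. Origin: middle of the underside, x along it to the cap, z up. 25 g. Stationery; starts on the tray. May be absent.
- stapler: small light grey desk stapler, 105 mm long, 30 mm wide, 39 mm high, standing on its base; the upper arm is 28 mm wide. Origin: middle of the underside, x along it to the mouth, z up. 110 g. Stationery; starts on the tray. May be absent.
- caddy: grey open cutlery caddy, 205 mm (x) by 190 (y), walls 55 high, 5 thick, floor 5. A divider along x, 48 high, makes two compartments 195 by 87 inside, centred at y = +46 and -46. A round wooden carrying bar 14 thick runs along x over the divider between end posts, its axis 90 mm up. Origin: centre of the underside, z up. About 380 g. Loose, starts empty beside the tray.
- basket: white open stationery basket, fixed, 210 mm (x) by 150 mm (y), 60 mm high, wall and floor 4 mm. Origin: centre of the underside, z up. On the other side of the tray from the caddy.
- mug_a: beige mug, open top, 90 mm high, 84 across the rim, 66 across the foot, wall 4. Origin: centre of the underside, z up. Flat square handle along +x: upright bar 12 mm thick (y), 11 deep, 67 mm from the mug's axis, from 20 to 82 mm up, joined to the mug by level bars 12 thick at 76 and 25 mm up; can be pinched across its 12 mm from above. 160 g. Starts upright on the table; may be absent.
- mug_b: beige mug, open top, 90 mm high, 84 across the rim, 66 across the foot, wall 4. Origin: centre of the underside, z up. Flat square handle along +x: upright bar 12 mm thick (y), 11 deep, 67 mm from the mug's axis, from 20 to 82 mm up, joined to the mug by level bars 12 thick at 76 and 25 mm up; can be pinched across its 12 mm from above. 160 g. Starts upright on the table; may be absent.
- coffee_jar: amber glass jar of instant coffee, 84 mm across, 170 mm high, standing to the right. Origin: centre of the underside. To be left alone.
- sugar_pot: white lidded china sugar pot, 80 mm across, 85 mm high, standing to the left. Origin: centre of the underside. To be left alone.

How it is judged:
On the way, in this order (a step that is already met when the one before it is completed fails the run):
1. all cutlery lies in the caddy, spoons in one compartment and forks in the other, and all stationery in the basket ((((x of spoon_a in the frame of caddy between -0.098 and 0.098 m and y of spoon_a in the frame of caddy between 0 and 0.09 m and z of spoon_a in the frame of caddy between -0.005 and 0.045 m) and (x of spoon_b in the frame of caddy between -0.098 and 0.098 m and y of spoon_b in the frame of caddy between 0 and 0.09 m and z of spoon_b in the frame of caddy between -0.005 and 0.045 m) and (x of fork_a in the frame of caddy between -0.098 and 0.098 m and y of fork_a in the frame of caddy between -0.09 and 0 m and z of fork_a in the frame of caddy between -0.005 and 0.045 m) and (x of fork_b in the frame of caddy between -0.098 and 0.098 m and y of fork_b in the frame of caddy between -0.09 and 0 m and z of fork_b in the frame of caddy between -0.005 and 0.045 m)) or ((x of spoon_a in the frame of caddy between -0.098 and 0.098 m and y of spoon_a in the frame of caddy between -0.09 and 0 m and z of spoon_a in the frame of caddy between -0.005 and 0.045 m) and (x of spoon_b in the frame of caddy between -0.098 and 0.098 m and y of spoon_b in the frame of caddy between -0.09 and 0 m and z of spoon_b in the frame of caddy between -0.005 and 0.045 m) and (x of fork_a in the frame of caddy between -0.098 and 0.098 m and y of fork_a in the frame of caddy between 0 and 0.09 m and z of fork_a in the frame of caddy between -0.005 and 0.045 m) and (x of fork_b in the frame of caddy between -0.098 and 0.098 m and y of fork_b in the frame of caddy between 0 and 0.09 m and z of fork_b in the frame of caddy between -0.005 and 0.045 m))) and x of marker in the frame of basket between -0.102 and 0.102 m and y of marker in the frame of basket between -0.072 and 0.072 m and z of marker in the frame of basket between -0.005 and 0.055 m and x of highlighter in the frame of basket between -0.102 and 0.102 m and y of highlighter in the frame of basket between -0.072 and 0.072 m and z of highlighter in the frame of basket between -0.005 and 0.055 m and x of stapler in the frame of basket between -0.102 and 0.102 m and y of stapler in the frame of basket between -0.072 and 0.072 m and z of stapler in the frame of basket between -0.005 and 0.055 m), for 0.2 s.
2. the mugs and the loaded caddy stand upright on the tray floor (all of step 1 and x of mug_a in the frame of tray_floor between -0.12 and 0.12 m and y of mug_a in the frame of tray_floor between -0.16 and 0.16 m and z of mug_a in the frame of tray_floor between -0.004 and 0.006 m and angle between each of mug_a, mug_b's own z axis and vertical below 0.06 rad and x of mug_b in the frame of tray_floor between -0.12 and 0.12 m and y of mug_b in the frame of tray_floor between -0.16 and 0.16 m and z of mug_b in the frame of tray_floor between -0.004 and 0.006 m and x of caddy in the frame of tray_floor between -0.07 and 0.07 m and y of caddy in the frame of tray_floor between -0.11 and 0.11 m and z of caddy in the frame of tray_floor between -0.004 and 0.006 m and angle between caddy's own z axis and vertical below 0.04 rad), for 0.2 s.
At the end, for the whole second after the job is handed in: Spoons lie in one caddy compartment, forks in the other (middles under 45 mm up), stationery in the basket (middles under 55 mm up); mugs stand upright (0.06 rad) and the caddy level (0.04 rad), undersides on the tray floor (6 mm), all at rest; jar and sugar pot within 50 mm of their places (all of step 2 and distance of each of coffee_jar, sugar_pot from where it was at the start of the episode below 0.05 m and linear speed of each of caddy, mug_a, mug_b, spoon_a, fork_a, marker, spoon_b, stapler, fork_b, highlighter below 0.02 m/s); the robot touches nothing.
It fails at once if the coffee jar or the sugar pot is pushed away or knocked over (distance of any of coffee_jar, sugar_pot from where it was at the start of the episode above 0.05 m or angle between any of coffee_jar, sugar_pot's own z axis and vertical above 0.5 rad).
Of spoon_a, spoon_b, fork_a, fork_b only 3 to 4 are there at a start; the rules pass over those that are not, and their reading is None.
Of marker, highlighter, stapler only 2 to 3 are there at a start; the rules pass over those that are not, and their reading is None.
Of mug_a, mug_b only 1 to 2 are there at a start; the rules pass over those that are not, and their reading is None.
At some moment in a run one of mug_a, mug_b, caddy may be knocked a few centimetres aside while the robot is not near it.
It also fails if it takes over 210 s, if anything falls off the work surface, if the arm or the gripper's body presses on something with over 40 N, if the wrist force passes 120 N, or if a joint passes its speed limit or range.

## Working session

There is one attempt and no reset: what is moved stays moved. The work goes in short steps, Python scripts to look and compute and a tool call to move; the robot and the scene stay as the last step left them, time stands still between calls to the robot, and variables do not carry over. Pictures are saved under pics/ and viewed, at most 14 in all, crops included, and the job is handed in when it is done.

Besides the shell and the picture viewer there is one more tool, called after "Request:" as name(argument=value, ...) on one line, values as JSON. play_rows: Moves the arm, as the interface text tells. Shift numbers are shares of 0.03 m and turn numbers shares of 0.1 rad, none past 1 either way. Its arguments: {"type":"object","properties":{"steps":{"type":"array"},"grip_force":{"type":"number"}},"required":["steps"]}

```bash
mkdir -p pics; ls; cat > h.py <<'E'
import numpy as np, cv2
from rig import robot
def cam(n):
    c=robot.camera(n); c['R']=cv2.Rodrigues(np.array(c['rvec'],float))[0]; c['t']=np.array(c['tvec'],float).ravel(); c['K']=np.array(c['mtx'],float); return c
def ray(c,p,z):
    d=c['R'].T@np.linalg.solve(c['K'],[p[0],p[1],1.]); o=-c['R'].T@c['t']
    return o+d*(z-o[2])/d[2]
def proj(c,P): 
    return cv2.projectPoints(np.array(P,float).reshape(-1,3),np.array(c['rvec'],float),c['t'],c['K'],None)[0].reshape(-1,2)
def tri(c1,p1,c2,p2):
    P=[c['K']@np.c_[c['R'],c['t']] for c in (c1,c2)]
    X=cv2.triangulatePoints(P[0],P[1],np.array(p1,float).reshape(2,1),np.array(p2,float).reshape(2,1)).ravel()
    return X[:3]/X[3]
def save(c,n): cv2.imwrite('pics/'+n,cv2.cvtColor(c['image'],cv2.COLOR_RGB2BGR))
E
python3 - <<'E'
from h import *
for n in('side','top'):
    c=cam(n); save(c,n+'0.png'); print(n,c['K'].round(1).tolist(),(-c['R'].T@c['t']).round(3),c['R'].round(2).tolist())
o=robot.get_obs();print(o)
E
```

```text
pics
side [[446.6, 0.0, 323.1], [0.0, 446.6, 190.3], [0.0, 0.0, 1.0]] [-0.005 -0.992  1.238] [[0.88, -0.47, 0.01], [-0.33, -0.65, -0.68], [0.33, 0.6, -0.73]]
top [[451.6, 0.0, 323.6], [0.0, 451.6, 192.2], [0.0, 0.0, 1.0]] [0.249 0.    1.36 ] [[-0.07, -1.0, 0.0], [-0.97, 0.07, -0.22], [0.22, -0.02, -0.98]]
{'time': 0.1, 'q': array([ 1.12449955e+00,  5.28372874e-01,  1.43378109e+00, -3.88424375e-05,
        1.18142819e+00, -1.78482868e-01]), 'joint_velocities': array([ 0.00025274, -0.00166086, -0.00473217,  0.00011314,  0.00054204,
       -0.00091464]), 'joint_torque': array([-1.59513197e-04, -4.40982163e+01, -1.77149999e+01,  6.34869095e-02,
        5.33777545e-02, -5.93767527e-05]), 'position': array([0.16506648, 0.60210997, 0.22166751]), 'tool_rot': array([ 1.33499741e-01,  9.91048349e-01, -9.52122095e-04, -2.88628074e-04]), 'ft_force': array([-0.25132383,  0.70238823, -0.53789697]), 'moment': array([-0.06031365, -0.04773634, -0.01517185]), 'grip_force': 0.0, 'grip_width': 0.08696584100535162}
```

View pics/top0.png

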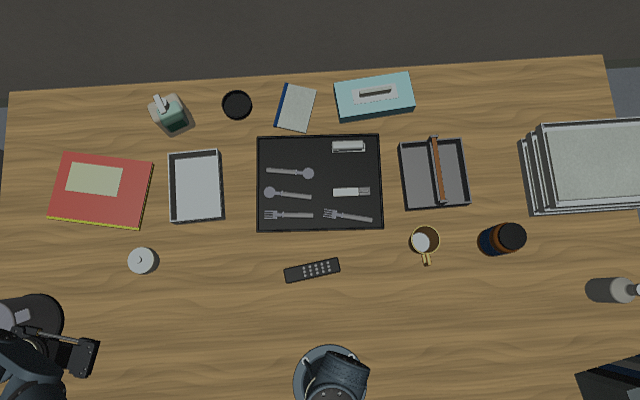

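View pics/side0.png

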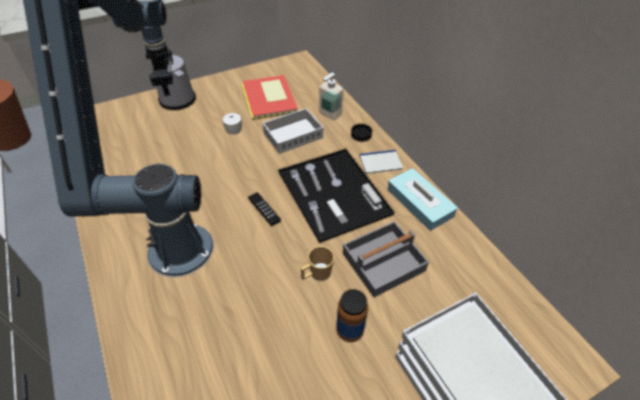

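The top view shows two spoons, two forks, a white pen (350,191) and a stapler (348,146) on the tray. The basket is at (196,186), the caddy at (435,173), and one mug at (425,240) with its handle toward the robot. The side view shows the same items. Next I'll measure them.

```bash
cat > m.py <<'E'
from h import *
import sys
def blobs(c,P,thr=75,amin=25):
    m=np.zeros(c['image'].shape[:2],np.uint8); cv2.fillPoly(m,[np.int32(proj(c,P))],255)
    g=cv2.cvtColor(c['image'],cv2.COLOR_RGB2GRAY); b=((g>thr)&(m>0)).astype(np.uint8)
    n,l,s,ce=cv2.connectedComponentsWithStats(b)
    return [(ce[i],s[i][4],np.argwhere(l==i)[:,::-1],g) for i in range(1,n) if s[i][4]>=amin]
E
python3 - <<'E'
from m import *
t=cam('top'); s=cam('side')
g=cv2.cvtColor(t['image'],cv2.COLOR_RGB2GRAY)
d=((g<50)).astype(np.uint8); d[:110]=0;d[240:]=0;d[:,:250]=0;d[:,390:]=0
ys,xs=np.nonzero(d); h=cv2.minAreaRect(np.c_[xs,ys].astype(np.float32)); 
co=np.array([ray(t,p,.016)[:2] for p in cv2.boxPoints(h)]); print('tray corners',co.round(3).tolist(),co.mean(0))
C=co.mean(0); P=[[*(C+(q-C)*.93),.006] for q in co]
for n,c in(('top',t),('side',s)):
    for ce,a,px,_ in blobs(c,P):
        W=np.array([ray(c,p,.012)[:2] for p in px]); r=cv2.minAreaRect(W.astype(np.float32))
        print(n,ce.round(1),a,'w',W.mean(0).round(3),'rect',np.round(r[0],3),np.round(r[1],3),round(r[2],1))
im=t['image'][120:280,160:480]; cv2.imwrite('pics/c1.png',cv2.cvtColor(cv2.resize(im,(800,400),interpolation=cv2.INTER_CUBIC),cv2.COLOR_RGB2BGR))
im=s['image'][130:300,250:440]; cv2.imwrite('pics/c2.png',cv2.cvtColor(cv2.resize(im,(665,595),interpolation=cv2.INTER_CUBIC),cv2.COLOR_RGB2BGR))
E
```

```text
tray corners [[0.829, 0.194], [0.798, -0.246], [0.414, -0.208], [0.442, 0.207]] [ 0.62075573 -0.01307129]
top [317.3 130.3] 2545 w [ 0.748 -0.014] rect [ 0.627 -0.017] [0.406 0.355] 87.9
top [345.7 115.6] 30 w [ 0.79  -0.108] rect [ 0.789 -0.113] [0.048 0.007] 86.1
top [348.1 145.4] 332 w [ 0.691 -0.107] rect [ 0.69  -0.107] [0.102 0.039] 88.5
top [293.4 171.7] 260 w [0.618 0.068] rect [0.616 0.08 ] [0.145 0.035] 86.1
top [283.4 193.5] 262 w [0.551 0.102] rect [0.555 0.089] [0.145 0.035] 84.4
top [350.6 191.2] 316 w [ 0.544 -0.103] rect [ 0.545 -0.104] [0.112 0.027] 89.5
top [345.2 215.6] 252 w [ 0.47  -0.081] rect [ 0.466 -0.087] [0.149 0.026] 74.6
top [286.2 214.4] 250 w [0.486 0.097] rect [0.487 0.092] [0.145 0.025] 86.1
side [375.9 184.4] 1455 w [ 0.742 -0.047] rect [ 0.632 -0.01 ] [0.413 0.337] 85.0
side [332.4 174.9] 173 w [0.616 0.068] rect [0.624 0.079] [0.152 0.04 ] 75.7
side [313.  174.8] 176 w [0.55  0.103] rect [0.544 0.096] [0.152 0.041] 73.6
side [298.5 181.3] 165 w [0.484 0.097] rect [0.481 0.091] [0.147 0.031] 83.6
side [371.2 196.1] 316 w [ 0.692 -0.096] rect [ 0.692 -0.094] [0.136 0.051] 87.3
side [336.6 210.4] 240 w [ 0.543 -0.098] rect [ 0.543 -0.098] [0.122 0.036] 87.9
side [316.1 214.6] 204 w [ 0.468 -0.081] rect [ 0.466 -0.088] [0.148 0.032] 76.8
```

View pics/c1.png

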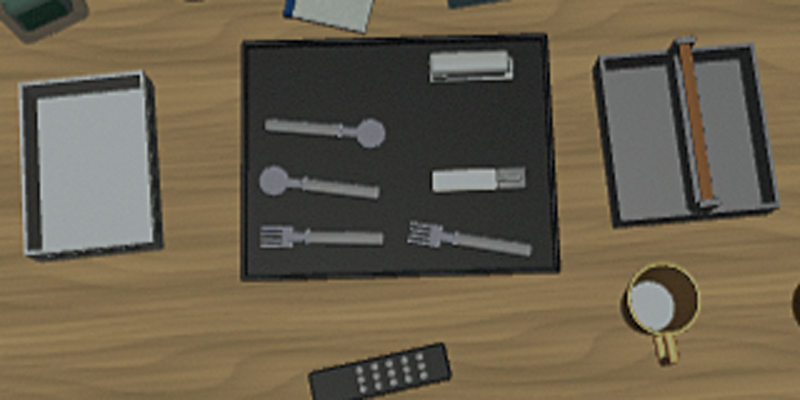

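View pics/c2.png

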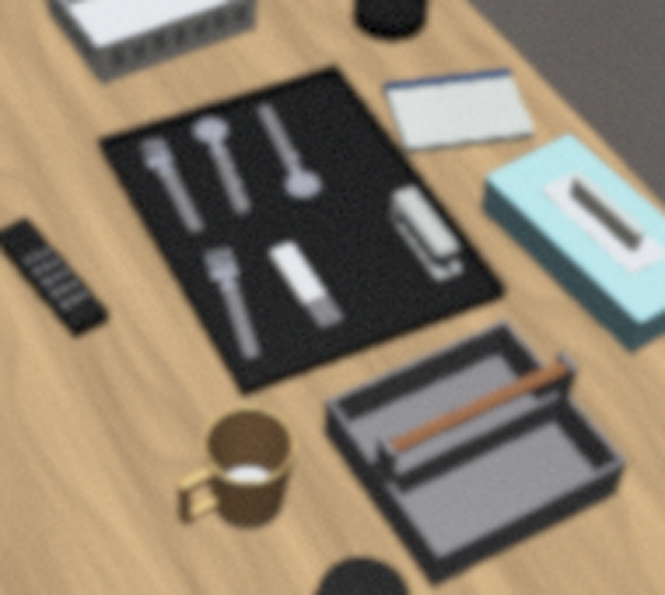

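The close-ups confirm the layout: spoon heads at crop (370,132) and (274,180), fork heads at (276,236) and (425,234), and the highlighter (478,179) with its cap on the right. The stapler is at (471,66), the mug rim at (664,300) with its handle tip at (667,352), and the caddy bar runs from (686,42) to (710,205).

```bash
cat > caddy.py <<'E'
from m import *
def bar(c,P):
    "wooden bar: end-to-end axis line pixels, via colour mask within region P"
    im=cv2.cvtColor(c['image'],cv2.COLOR_RGB2HSV); m=np.zeros(im.shape[:2],np.uint8); cv2.fillPoly(m,[cv2.convexHull(np.int32(proj(c,P)))],255)
    b=((im[...,0]<14)&(im[...,1]>110)&(im[...,2]>60)&(m>0)).astype(np.uint8)
    n,l,s,ce=cv2.connectedComponentsWithStats(b); i=1+np.argmax(s[1:,4]); px=np.argwhere(l==i)[:,::-1].astype(np.float32)
    v=cv2.fitLine(px,cv2.DIST_L2,0,.01,.01).ravel(); u=(px-v[2:])@v[:2]
    e=[v[2:]+v[:2]*u.min(),v[2:]+v[:2]*u.max()]; e.sort(key=lambda p:p[1]); return np.array(e),len(px)
def box(x0,x1,y0,y1,z0,z1): return [[x,y,z] for x in(x0,x1) for y in(y0,y1) for z in(z0,z1)]
def caddy(t,s,B):
    et,n1=bar(t,B); es,n2=bar(s,B); print('bar px',et.round(1).tolist(),n1,es.round(1).tolist(),n2)
    return np.array([tri(t,a,s,b) for a,b in zip(et,es)])
E
python3 - <<'E'
from caddy import *
t=cam('top'); s=cam('side')
E=caddy(t,s,box(.45,.78,-.5,-.24,.0,.1)); print('bar tri',E.round(3).tolist(),E.mean(0).round(4),'yaw',np.degrees(np.arctan2(*(E[0]-E[1])[[1,0]])))
f=lambda u,v:(160+u/2.5,120+v/2.5); g=lambda u,v:(250+u/3.5,130+v/3.5)
for n,L,z in(('tray',[(242,42),(547,35),(560,271),(241,279)],.016),('basket',[(20,83),(146,72),(160,246),(27,258)],.06),('caddy',[(597,57),(755,45),(777,208),(613,225)],.055)):
    W=np.array([ray(t,f(*p),z)[:2] for p in L]); print(n,W.round(3).tolist(),W.mean(0).round(3),[round(np.linalg.norm(W[i]-W[i-1]),3) for i in range(4)])
print('mug rim',ray(t,f(664,300),.09).round(3),ray(s,g(249,450),.09).round(3),'tri',tri(t,f(664,300),s,g(249,450)).round(3))
print('handle',ray(t,f(667,352),.082).round(3),ray(s,g(190,480),.082).round(3),tri(t,f(667,345),s,g(188,483)).round(3))
print('jar',ray(t,(513,237),.17).round(3),'pot',ray(t,(143,258),.085).round(3))
tp=[(348.1,145.4),(293.4,171.7),(283.4,193.5),(350.6,191.2),(345.2,215.6),(286.2,214.4)]
sp=[(371.2,196.1),(332.4,174.9),(313,174.8),(336.6,210.4),(316.1,214.6),(298.5,181.3)]
for n,a,b in zip('stapler spoonA spoonB highl forkA forkB'.split(),tp,sp): print(n,tri(t,a,s,b).round(4))
E
```

```text
bar px [[432.79998779296875, 147.10000610351562], [435.1000061035156, 152.89999389648438]] 11 [[410.29998779296875, 234.6999969482422], [363.70001220703125, 256.3999938964844]] 134
bar tri [[0.655, -0.354, 0.091], [0.569, -0.347, 0.071]] [ 0.6123 -0.3503  0.0812] yaw -4.654101836278007
tray [[0.738, 0.176], [0.72, -0.206], [0.423, -0.193], [0.439, 0.188]] [ 0.58  -0.009] [np.float64(0.299), np.float64(0.383), np.float64(0.298), np.float64(0.382)]
basket [[0.688, 0.438], [0.691, 0.287], [0.478, 0.275], [0.475, 0.429]] [0.583 0.357] [np.float64(0.214), np.float64(0.151), np.float64(0.214), np.float64(0.154)]
caddy [[0.675, -0.258], [0.677, -0.451], [0.474, -0.45], [0.467, -0.255]] [ 0.573 -0.354] [np.float64(0.207), np.float64(0.193), np.float64(0.202), np.float64(0.195)]
mug rim [ 0.372 -0.296  0.09 ] [ 0.371 -0.304  0.09 ] tri [ 0.374 -0.298  0.081]
handle [ 0.315 -0.295  0.082] [ 0.314 -0.303  0.082] [ 0.319 -0.298  0.068]
jar [ 0.356 -0.509  0.17 ] pot [0.377 0.498 0.085]
stapler [ 0.6853 -0.106   0.0255]
spoonA [0.6175 0.0681 0.011 ]
spoonB [0.5505 0.1024 0.0115]
highl [ 0.5418 -0.1025  0.0174]
forkA [ 0.4697 -0.0807  0.0099]
forkB [0.4855 0.0972 0.0104]
```

```bash
cat > plan.py <<'E'
from h import *
from scipy.spatial.transform import Rotation as Ro
def pose():
    o=robot.get_obs(); R=Ro.from_quat(o['tool_rot']).as_matrix(); return np.array(o['position']),np.degrees(np.arctan2(R[1,1],R[0,1]))
def plan(wps,start=None):
    "waypoints (name,x,y,z,angle_y): turn first (units of .1 rad), then tool x,y,z shifts in units of 30 mm"
    p,a=start or pose(); print('now',p.round(4),round(a,1))
    for n,x,y,z,b in wps:
        tw=(a-b+180)%360-180 if abs(a-b)>180 else a-b
        th=np.radians(b); d=np.array([x,y,z])-p; ty=np.array([np.cos(th),np.sin(th)]); tx=np.array([-np.sin(th),np.cos(th)])
        print(f"{n:10s} twist {np.radians(tw)*10:7.2f}  tx {d[:2]@tx/.03:7.2f} ty {d[:2]@ty/.03:7.2f} tz {-d[2]/.03:7.2f}")
        p,a=np.array([x,y,z]),b
E
python3 - <<'E'
from plan import *
c=cam('top'); f=lambda u,v:(160+u/2.5,120+v/2.5)
for n,h,e,z in(('spoonA',(385,133),(265,125),.014),('spoonB',(260,179),(380,192),.014),('forkA',(407,232),(532,251),.014),('forkB',(260,237),(384,239),.014),('highl',(525,177),(433,181),.019),('stapler',(430,64),(513,62),.044)):
    H,E=[ray(c,f(*p),z)[:2] for p in(h,e)]; d=H-E; print(n,'mid',((H+E)/2).round(4),'len',np.linalg.norm(d).round(3),'ang',np.degrees(np.arctan2(d[1],d[0])).round(1))
H,E=[ray(c,f(*p),.097)[:2] for p in((685,42),(709,205))]; print('bar',H,E,(H+E)/2,np.degrees(np.arctan2(*(H-E)[::-1])))
plan([('forkA',.4675,-.087,.06,-15)])
E
```

```text
spoonA mid [0.6183 0.0783] len 0.149 ang -97.9
spoonB mid [0.5475 0.0882] len 0.148 ang 79.7
forkA mid [ 0.466  -0.0881] len 0.152 ang 77.3
forkB mid [0.4825 0.0891] len 0.15 ang 85.1
highl mid [ 0.5411 -0.1056] len 0.112 ang -91.4
stapler mid [ 0.6811 -0.1064] len 0.101 ang 87.5
bar [ 0.6721922  -0.35507949] [ 0.47580589 -0.35857701] [ 0.57399904 -0.35682825] 1.0202944129051803
now [0.1653 0.6026 0.2223] 74.7
forkA      twist   15.65  tx  -19.60 ty   15.68 tz    5.41
```

```bash
python3 - <<'E'
from plan import *
w=[]
L=[('spA',.618,.078,-7.9,-.317),('spB',.5475,.088,-10.3,-.303),('fkB',.484,.0895,-4.9,-.393),('fkA',.467,-.087,-12.7,-.407)]
for n,x,y,a,cy in L:
    w+=[(n+' over',x,y,.10,a),(n+' dn',x,y,.008,a),(n+' up',x,y,.15,-89),('caddy',.573,cy,.15,-89),('in',.573,cy,.045,-89),('out',.573,cy,.15,-89)]
plan(w)
E
```

```text
now [0.1653 0.6026 0.2223] 74.7
spA over   twist   14.41  tx  -15.25 ty   17.35 tz    4.08
spA dn     twist    0.00  tx    0.00 ty    0.00 tz    3.07
spA up     twist   14.15  tx    0.00 ty    0.00 tz   -4.73
caddy      twist    0.00  tx   -1.73 ty   13.14 tz   -0.00
in         twist    0.00  tx    0.00 ty    0.00 tz    3.50
out        twist    0.00  tx    0.00 ty    0.00 tz   -3.50
spB over   twist  -13.74  tx   13.13 ty   -3.25 tz    1.67
spB dn     twist    0.00  tx    0.00 ty    0.00 tz    3.07
spB up     twist   13.74  tx    0.00 ty    0.00 tz   -4.73
caddy      twist    0.00  tx    0.62 ty   13.05 tz   -0.00
in         twist    0.00  tx    0.00 ty    0.00 tz    3.50
out        twist    0.00  tx    0.00 ty    0.00 tz   -3.50
fkB over   twist  -14.68  tx   12.78 ty   -4.07 tz    1.67
fkB dn     twist    0.00  tx    0.00 ty    0.00 tz    3.07
fkB up     twist   14.68  tx    0.00 ty    0.00 tz   -4.73
caddy      twist    0.00  tx    2.69 ty   16.13 tz   -0.00
in         twist    0.00  tx    0.00 ty    0.00 tz    3.50
out        twist    0.00  tx    0.00 ty    0.00 tz   -3.50
fkA over   twist  -13.32  tx    9.17 ty   -5.69 tz    1.67
fkA dn     twist    0.00  tx    0.00 ty    0.00 tz    3.07
fkA up     twist   13.32  tx    0.00 ty    0.00 tz   -4.73
caddy      twist    0.00  tx    3.35 ty   10.73 tz   -0.00
in         twist    0.00  tx    0.00 ty    0.00 tz    3.50
out        twist    0.00  tx    0.00 ty    0.00 tz   -3.50
```

Request:
play_rows(steps=[-0.1,0,0,0,1,-0.1,0,0,0,1,-0.1,0,0,0,1,-0.1,0,0,0,1,-0.1,0,0,0,1,-0.1,0,0,0,1,-0.1,0,0,0,1,-0.1,0,0,0,1,-0.1,0,0,0,1,-0.1,0,0,0,1], grip_force=25)

```text
time: 1.35
position: [0.1653, 0.6027, 0.2225]
tool_rot: [0.594, 0.805, -0.0, -0.0]
ft_force: [-0.6, -0.6, -0.2]
grip_width: 0.0392
grip_force: 0.0
```

Request:
play_rows(steps=[-0.1,0,0,0,1,-0.1,0,0,0,1,-0.1,0,0,0,1,-0.1,0,0,0,1,-0.1,0,0,0,0.41,-0.1,-0.9,1,0,0,-0.1,-0.9,1,0,0,-0.1,-0.9,1,0,0,-0.1,-0.9,1,0,0,-0.1,-0.9,1,0,0])

```text
time: 2.35
position: [0.2962, 0.4472, 0.2227]
tool_rot: [0.754, 0.657, 0.0, 0.0]
ft_force: [0.9, -1.4, -0.5]
grip_width: 0.0391
grip_force: 0.0
```

Request:
play_rows(steps=[-0.1,-0.9,1,0,0,-0.1,-0.9,1,0,0,-0.1,-0.9,1,0,0,-0.1,-0.9,1,0,0,-0.1,-0.9,1,0,0,-0.1,-0.9,1,0,0,-0.1,-0.9,1,0,0,-0.1,-0.9,1,0,0,-0.1,-0.9,1,0,0,-0.1,-0.9,1,0,0])

```text
time: 3.35
position: [0.5563, 0.1382, 0.2227]
tool_rot: [0.754, 0.657, 0.0, 0.0]
ft_force: [0.7, 1.1, -0.0]
grip_width: 0.0392
grip_force: 0.0
```

Request:
play_rows(steps=[-0.1,-0.9,1,0,0,-0.1,-0.9,1,0,0,-0.1,0.05,0.35,1,0,-0.1,0,0,1,0,-0.1,0,0,1,0,-0.1,0,0,1,0,-0.1,0,0,0.08,0,-0.1,0,0,0,0,-0.1,0,0,0,0,-0.1,0,0,0,0])

```text
time: 4.35
position: [0.6194, 0.078, 0.1021]
tool_rot: [0.754, 0.657, 0.001, 0.001]
ft_force: [0.6, -0.7, -0.0]
grip_width: 0.0391
grip_force: 0.0
```

```bash
python3 - <<'E'
from plan import *
plan([('spA',.618,.078,.10,-7.9),('dn',.618,.078,.008,-7.9)])
c=cam('top'); cv2.imwrite('pics/c3.png',cv2.cvtColor(cv2.resize(c['image'][110:270,160:480],(800,400),interpolation=cv2.INTER_CUBIC),cv2.COLOR_RGB2BGR))
E
```

```text
now [0.6194 0.078  0.1021] -7.9
spA        twist    0.00  tx   -0.01 ty   -0.05 tz    0.07
dn         twist    0.00  tx    0.00 ty    0.00 tz    3.07
```

View pics/c3.png

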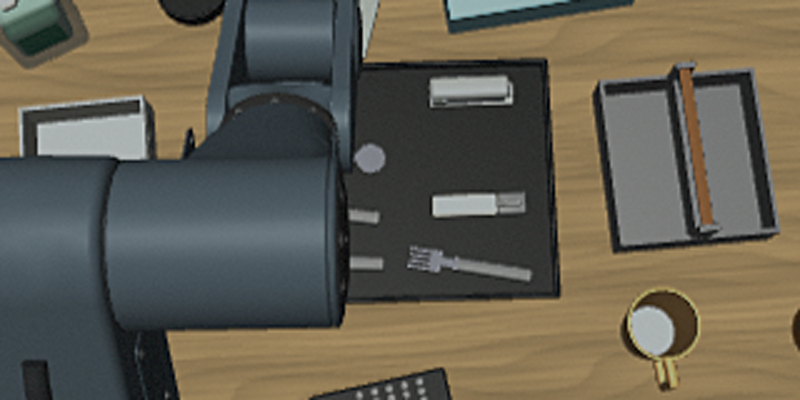

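The arm hides the spoon in the top view, but the pose matches the plan. Next I grasp and lift.

Request:
play_rows(steps=[-0.1,0,-0.05,1,0,-0.1,0,0,1,0,-0.1,0,0,1,0,-0.1,0,0,0.12,0,-0.1,0,0,0,0,-1,0,0,0,0,-1,0,0,0,0,-1,0,0,0,0,-1,0,0,0,0,-1,0,0,0,0])

```text
time: 5.4
position: [0.617, 0.0782, 0.0072]
tool_rot: [0.754, 0.657, 0.001, 0.0]
ft_force: [0.2, -0.0, 4.1]
grip_width: 0.0158
grip_force: 25.0
```

Request:
play_rows(steps=[-1,0,0,-0.5,0,-1,0,0,-1,1,-1,0,0,-1,1,-1,0,0,-1,1,-1,0,0,-1,1,-1,0,0,-0.24,1,-1,0,0,0,1,-1,0,0,0,1,-1,0,0,0,1,-1,0,0,0,1])

```text
time: 6.4
position: [0.6161, 0.0782, 0.1497]
tool_rot: [0.965, 0.261, 0.0, 0.0]
ft_force: [0.1, -0.5, -1.2]
grip_width: 0.0156
grip_force: 25.0
```

Request:
play_rows(steps=[-1,0,0,0,1,-1,0,0,0,1,-1,0,0,0,1,-1,0,0,0,1,-1,0,0,0,1,-1,0,0,0,0.15,-1,-0.5,1,0,0,-1,-0.5,1,0,0,-1,-0.5,1,0,0,-1,0,1,0,0])

```text
time: 7.4
position: [0.5708, -0.0429, 0.149]
tool_rot: [1.0, 0.01, -0.002, -0.0]
ft_force: [-0.2, -0.2, -0.1]
grip_width: 0.0158
grip_force: 25.0
```

Request:
play_rows(steps=[-1,0,1,0,0,-1,0,1,0,0,-1,0,1,0,0,-1,0,1,0,0,-1,0,1,0,0,-1,0,1,0,0,-1,0,1,0,0,-1,0,1,0,0,-1,0,1,0,0,-1,0,0.14,0,0])

```text
time: 8.4
position: [0.5786, -0.3209, 0.1494]
tool_rot: [1.0, 0.008, 0.001, 0.001]
ft_force: [0.1, 0.1, 0.3]
grip_width: 0.0156
grip_force: 25.0
```

```bash
python3 - <<'E'
from plan import *
plan([('c',.573,-.317,.15,-89)])
c=cam('side'); cv2.imwrite('pics/c4.png',cv2.cvtColor(cv2.resize(c['image'][130:300,250:440],(665,595),interpolation=cv2.INTER_CUBIC),cv2.COLOR_RGB2BGR))
E
```

```text
now [ 0.5786 -0.3209  0.1494] -89.1
c          twist   -0.01  tx   -0.19 ty   -0.13 tz   -0.02
```

View pics/c4.png

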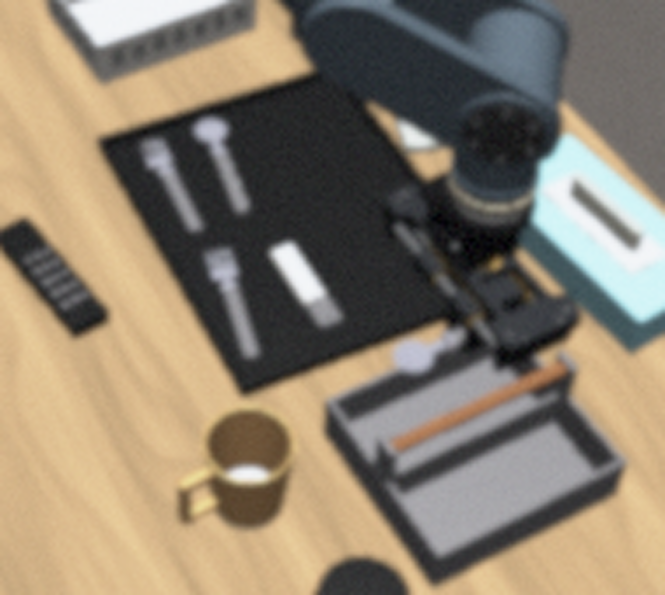

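The spoon hangs over the left compartment, and the caddy has not moved. Next I lower it and release.

Request:
play_rows(steps=[-1,-0.15,-0.1,0,0,-1,0,0,1,0,-1,0,0,1,0,-1,0,0,1,0,-1,0,0,0.5,0,-1,0,0,0,0,-0.35,0,0,0,0,-0.35,0,0,0,0,-0.35,0,0,-0.7,0,-0.35,0,0,-1,0])

```text
time: 9.45
position: [0.5734, -0.3134, 0.0953]
tool_rot: [1.0, 0.009, -0.001, -0.001]
ft_force: [0.8, -0.1, 0.1]
grip_width: 0.0278
grip_force: 0.0
```

Request:
play_rows(steps=[-0.3,0,0,-1,0,-0.1,0,0,-0.8,-1,-0.1,0,0,0,-1,-0.1,0,0,0,-1,-0.1,0,0,0,-1,-0.1,0,0,0,-1,-0.1,0,0,0,-1,-0.1,0,0,0,-1,-0.1,0,0,0,-1,-0.1,0,0,0,-1])

```text
time: 10.45
position: [0.5746, -0.3143, 0.1508]
tool_rot: [0.896, 0.445, 0.001, 0.002]
ft_force: [-1.5, -0.4, -0.2]
grip_width: 0.0389
grip_force: 0.0
```

Request:
play_rows(steps=[-0.1,0,0,0,-1,-0.1,0,0,0,-1,-0.1,0,0,0,-1,-0.1,0,0,0,-1,-0.1,0,0,0,-0.74,-0.1,1,0,0,0,-0.1,1,0,0,0,-0.1,1,0,0,0,-0.1,1,-0.25,0,0,-0.1,1,-0.5,0,0])

```text
time: 11.45
position: [0.5803, -0.1618, 0.1508]
tool_rot: [0.767, 0.641, 0.001, 0.002]
ft_force: [0.2, 0.7, 1.0]
grip_width: 0.039
grip_force: 0.0
```

Request:
play_rows(steps=[-0.1,1,-0.5,0,0,-0.1,1,-0.5,0,0,-0.1,1,-0.5,0,0,-0.1,1,-0.5,0,0,-0.1,1,-0.5,0,0,-0.1,1,0,0,0,-0.1,1,0,0.67,0,-0.1,1,0,1,0,-0.1,0.13,0,0,0,-0.1,0,0,0,0])

```text
time: 12.45
position: [0.5486, 0.0917, 0.0995]
tool_rot: [0.767, 0.642, 0.0, 0.001]
ft_force: [0.6, -0.1, 0.7]
grip_width: 0.0391
grip_force: 0.0
```

```bash
python3 - <<'E'
from plan import *
plan([('spB',.5475,.088,.10,-10.3),('dn',.5475,.088,.008,-10.3),('up',.5475,.088,.15,-89),('c',.573,-.303,.15,-89)])
c=cam('side'); cv2.imwrite('pics/c5.png',cv2.cvtColor(cv2.resize(c['image'][130:300,250:440],(665,595),interpolation=cv2.INTER_CUBIC),cv2.COLOR_RGB2BGR))
E
```

```text
now [0.5486 0.0917 0.0995] -10.1
spB        twist    0.03  tx   -0.13 ty   -0.01 tz   -0.02
dn         twist    0.00  tx    0.00 ty    0.00 tz    3.07
up         twist   13.74  tx    0.00 ty    0.00 tz   -4.73
c          twist    0.00  tx    0.62 ty   13.05 tz   -0.00
```

View pics/c5.png

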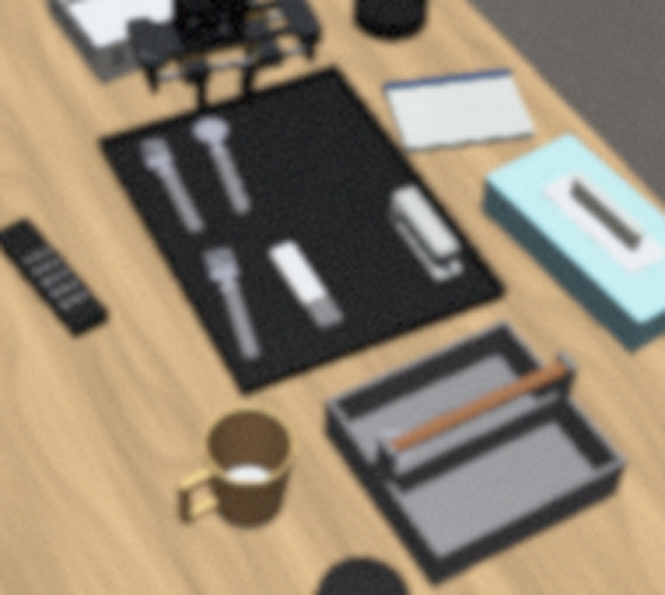

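A sliver of the first spoon shows behind the divider at (390,435), so it is in. I run the full cycle for spoon B and continue to the left fork.

Request:
play_rows(steps=[-0.1,-0.13,0,1,0,-0.1,0,0,1,0,-0.1,0,0,1,0,-0.1,0,0,0.05,0,-0.1,0,0,0,0,-1,0,0,0,0,-1,0,0,0,0,-1,0,0,0,0,-1,0,0,0,0,-1,0,0,0,0])

```text
time: 13.5
position: [0.5478, 0.0873, 0.008]
tool_rot: [0.768, 0.641, 0.0, 0.0]
ft_force: [0.2, 0.8, 5.0]
grip_width: 0.0158
grip_force: 25.0
```

Request:
play_rows(steps=[-1,0,0,-0.5,0,-1,0,0,-1,1,-1,0,0,-1,1,-1,0,0,-1,1,-1,0,0,-1,1,-1,0,0,-0.24,1,-1,0,0,0,1,-1,0,0,0,1,-1,0,0,0,1,-1,0,0,0,1])

```text
time: 14.5
position: [0.5471, 0.0874, 0.1501]
tool_rot: [0.97, 0.242, 0.0, 0.0]
ft_force: [0.1, 0.6, -1.1]
grip_width: 0.0156
grip_force: 25.0
```

Request:
play_rows(steps=[-1,0,0,0,1,-1,0,0,0,1,-1,0,0,0,1,-1,0,0,0,1,-1,0,0,0,0.74,-1,0,0,0,0,-1,0.2,1,0,0,-1,0.2,1,0,0,-1,0.22,1,0,0,-1,0,1,0,0])

```text
time: 15.5
position: [0.5691, -0.0335, 0.1499]
tool_rot: [1.0, 0.01, 0.001, 0.0]
ft_force: [1.5, -0.9, -1.3]
grip_width: 0.0155
grip_force: 25.0
```

Request:
play_rows(steps=[-1,0,1,0,0,-1,0,1,0,0,-1,0,1,0,0,-1,0,1,0,0,-1,0,1,0,0,-1,0,1,0,0,-1,0,1,0,0,-1,0,1,0,0,-1,0,1,0,0,-1,0,0.05,0,0])

```text
time: 16.5
position: [0.5733, -0.3082, 0.1499]
tool_rot: [1.0, 0.008, 0.001, 0.002]
ft_force: [0.1, -0.2, -0.4]
grip_width: 0.0158
grip_force: 25.0
```

Request:
play_rows(steps=[-1,0,0,0,0,-1,0,0,1,0,-1,0,0,1,0,-1,0,0,1,0,-1,0,0,0.5,0,-1,0,0,0,0,-0.35,0,0,0,0,-0.35,0,0,0,0,-0.35,0,0,-0.7,0,-0.35,0,0,-1,0])

```text
time: 17.5
position: [0.5725, -0.3034, 0.0959]
tool_rot: [1.0, 0.009, -0.001, -0.001]
ft_force: [-0.7, 0.4, 0.0]
grip_width: 0.0275
grip_force: 0.0
```

Request:
play_rows(steps=[-0.3,0,0,-1,0,-0.1,0,0,-0.8,-1,-0.1,0,0,0,-1,-0.1,0,0,0,-1,-0.1,0,0,0,-1,-0.1,0,0,0,-1,-0.1,0,0,0,-1,-0.1,0,0,0,-1,-0.1,0,0,0,-1,-0.1,0,0,0,-1])

```text
time: 18.5
position: [0.5737, -0.3043, 0.1514]
tool_rot: [0.896, 0.445, 0.001, 0.001]
ft_force: [-0.7, -1.0, 0.6]
grip_width: 0.0394
grip_force: 0.0
```

Request:
play_rows(steps=[-0.1,0,0,0,-1,-0.1,0,0,0,-1,-0.1,0,0,0,-1,-0.1,0,0,0,-1,-0.1,0,0,0,-1,-0.1,0,0,0,-0.68,-0.1,1,-0.5,0,0,-0.1,1,-0.5,0,0,-0.1,1,-0.5,0,0,-0.1,1,-0.5,0,0])

```text
time: 19.5
position: [0.5236, -0.1786, 0.1512]
tool_rot: [0.737, 0.676, 0.001, 0.002]
ft_force: [-0.2, 0.4, -0.1]
grip_width: 0.0393
grip_force: 0.0
```

Request:
play_rows(steps=[-0.1,1,-0.5,0,0,-0.1,1,-0.5,0,0,-0.1,1,-0.5,0,0,-0.1,1,-0.57,0,0,-0.1,1,0,0,0,-0.1,1,0,0,0,-0.1,1,0,0.67,0,-0.1,1,0,1,0,-0.1,0.78,0,0,0,-0.1,0,0,0,0])

```text
time: 20.5
position: [0.4844, 0.0909, 0.0999]
tool_rot: [0.735, 0.678, 0.001, 0.0]
ft_force: [0.4, -0.2, -0.0]
grip_width: 0.0392
grip_force: 0.0
```

```bash
python3 - <<'E'
from plan import *
plan([('fkB',.484,.0895,.10,-4.9),('dn',.484,.0895,.008,-4.9),('up',.484,.0895,.15,-89),('c',.573,-.393,.15,-89)])
c=cam('side'); save(c,'s6.png'); cv2.imwrite('pics/c6.png',cv2.cvtColor(cv2.resize(c['image'][130:300,250:440],(665,595),interpolation=cv2.INTER_CUBIC),cv2.COLOR_RGB2BGR))
t=cam('top'); save(t,'t6.png'); print(np.mean(t['image'][140:210,400:470]))
E
```

```text
now [0.4844 0.0909 0.0999] -4.7
fkB        twist    0.04  tx   -0.05 ty   -0.01 tz   -0.00
dn         twist    0.00  tx    0.00 ty    0.00 tz    3.07
up         twist   14.68  tx    0.00 ty    0.00 tz   -4.73
c          twist    0.00  tx    2.69 ty   16.13 tz   -0.00
97.22517006802721
```

Request:
play_rows(steps=[-0.1,-0.05,0,1,0,-0.1,0,0,1,0,-0.1,0,0,1,0,-0.1,0,0,0.05,0,-0.1,0,0,0,0,-1,0,0,0,0,-1,0,0,0,0,-1,0,0,0,0,-1,0,0,0,0,-1,0,0,0,0])

```text
time: 21.6
position: [0.4842, 0.0871, 0.0086]
tool_rot: [0.737, 0.676, 0.0, 0.001]
ft_force: [0.5, -0.6, 6.0]
grip_width: 0.0155
grip_force: 25.0
```

Request:
play_rows(steps=[-1,0,0,-0.5,0,-1,0,0,-1,1,-1,0,0,-1,1,-1,0,0,-1,1,-1,0,0,-1,1,-1,0,0,-0.24,1,-1,0,0,0,1,-1,0,0,0,1,-1,0,0,0,1,-1,0,0,0,1])

```text
time: 22.6
position: [0.4833, 0.0872, 0.15]
tool_rot: [0.958, 0.287, -0.0, -0.0]
ft_force: [0.1, 0.1, -0.7]
grip_width: 0.0158
grip_force: 25.0
```

Request:
play_rows(steps=[-1,0,0,0,1,-1,0,0,0,1,-1,0,0,0,1,-1,0,0,0,1,-1,0,0,0,1,-1,0,0,0,0.7,-1,0.9,1,0,0,-1,0.9,1,0,0,-1,0.89,1,0,0,-1,0,1,0,0])

```text
time: 23.6
position: [0.5705, -0.0335, 0.1503]
tool_rot: [1.0, 0.008, 0.003, 0.001]
ft_force: [0.2, -0.2, -0.0]
grip_width: 0.0155
grip_force: 25.0
```

```bash
cat >> caddy.py <<'E'
def check():
    t=cam('top'); s=cam('side'); B=box(.44,.70,-.45,-.26,.03,.1)
    for n,c in(('top',t),('side',s)): e,k=bar(c,B); print(n,e.round(1).tolist(),k)
    for p in((597,57),(613,225)):pass
    return t,s
E
python3 - <<'E'
from caddy import *
from plan import plan
for f,n in(('side0','side'),('s6','side'),('top0','top'),('t6','top')):
    c=cam(n); c['image']=cv2.cvtColor(cv2.imread(f'pics/{f}.png'),cv2.COLOR_BGR2RGB); e,k=bar(c,box(.44,.70,-.45,-.26,.03,.1)); print(f,e.round(1).tolist(),k)
check(); plan([('c',.573,-.393,.15,-89)])
E
```

```text
side0 [[410.29998779296875, 234.60000610351562], [363.70001220703125, 256.3999938964844]] 136
s6 [[409.8999938964844, 234.89999389648438], [363.70001220703125, 256.3999938964844]] 137
top0 [[438.70001220703125, 172.6999969482422], [436.8999938964844, 177.0]] 9
t6 [[435.29998779296875, 145.5], [432.3999938964844, 149.60000610351562]] 7
top [[436.3999938964844, 174.39999389648438], [439.0, 178.0]] 7
side [[410.29998779296875, 234.6999969482422], [363.70001220703125, 256.29998779296875]] 139
now [ 0.5653 -0.0306  0.1497] -89.1
c          twist   -0.01  tx    0.05 ty   12.08 tz   -0.01
```

The caddy has not moved. I place fork B and go to fork A.

Request:
play_rows(steps=[-1,0,1,0,0,-1,0,1,0,0,-1,0,1,0,0,-1,0,1,0,0,-1,0,1,0,0,-1,0,1,0,0,-1,0,1,0,0,-1,0,1,0,0,-1,0,1,0,0,-1,0,1,0,0])

```text
time: 24.9
position: [0.5712, -0.3308, 0.1499]
tool_rot: [1.0, 0.009, -0.0, -0.0]
ft_force: [0.5, -0.2, -1.1]
grip_width: 0.0157
grip_force: 25.0
```

Request:
play_rows(steps=[-1,0,1,0,0,-1,0,1,0,0,-1,0,0.08,0,0,-1,0,0,0,0,-1,0,0,1,0,-1,0,0,1,0,-1,0,0,1,0,-1,0,0,0.5,0,-1,0,0,0,0,-1,0,0,0,0])

```text
time: 25.9
position: [0.5728, -0.3934, 0.0457]
tool_rot: [1.0, 0.008, 0.0, 0.0]
ft_force: [-0.3, -0.4, 0.5]
grip_width: 0.016
grip_force: 25.0
```

Request:
play_rows(steps=[-0.35,0,0,0,0,-0.35,0,0,0,0,-0.35,0,0,-0.7,0,-0.35,0,0,-1,0,-0.3,0,0,-1,0,-0.1,0,0,-0.8,-1,-0.1,0,0,0,-1,-0.1,0,0,0,-1,-0.1,0,0,0,-1,-0.1,0,0,0,-1])

```text
time: 26.9
position: [0.5724, -0.3945, 0.1516]
tool_rot: [0.966, 0.257, 0.001, 0.001]
ft_force: [0.2, -0.5, 0.2]
grip_width: 0.0385
grip_force: 0.0
```

Request:
play_rows(steps=[-0.1,0,0,0,-1,-0.1,0,0,0,-1,-0.1,0,0,0,-1,-0.1,0,0,0,-1,-0.1,0,0,0,-1,-0.1,0,0,0,-1,-0.1,0,0,0,-1,-0.1,0,0,0,-1,-0.1,0,0,0,-0.32,-0.1,1,-0.7,0,0])

```text
time: 27.9
position: [0.5603, -0.365, 0.1517]
tool_rot: [0.782, 0.623, 0.0, 0.005]
ft_force: [0.8, 0.4, 0.0]
grip_width: 0.0393
grip_force: 0.0
```

Request:
play_rows(steps=[-0.1,1,-0.7,0,0,-0.1,1,-0.7,0,0,-0.1,1,-0.7,0,0,-0.1,1,-0.7,0,0,-0.1,1,-0.7,0,0,-0.1,1,-0.7,0,0,-0.1,1,-0.7,0.67,0,-0.1,1,-0.09,1,0,-0.1,0.17,0,0,0,-0.1,0,0,0,0])

```text
time: 28.9
position: [0.4672, -0.0877, 0.1005]
tool_rot: [0.781, 0.625, 0.0, 0.001]
ft_force: [-0.3, -0.2, 0.1]
grip_width: 0.0392
grip_force: 0.0
```

```bash
python3 - <<'E'
from caddy import *
from plan import plan
t,s=check()
plan([('fkA',.467,-.087,.10,-12.7),('dn',.467,-.087,.008,-12.7),('up',.467,-.087,.15,-89),('c',.573,-.407,.15,-89)])
cv2.imwrite('pics/c7.png',cv2.cvtColor(cv2.resize(s['image'][130:300,250:440],(665,595),interpolation=cv2.INTER_CUBIC),cv2.COLOR_RGB2BGR))
E
```

```text
top [[440.0, 196.0], [443.0, 196.0]] 6
side [[410.3999938964844, 234.60000610351562], [363.70001220703125, 256.29998779296875]] 142
now [ 0.4683 -0.0894  0.1011] -12.8
fkA        twist   -0.01  tx    0.07 ty   -0.06 tz    0.04
dn         twist    0.00  tx    0.00 ty    0.00 tz    3.07
up         twist   13.32  tx    0.00 ty    0.00 tz   -4.73
c          twist    0.00  tx    3.35 ty   10.73 tz   -0.00
```

View pics/c7.png

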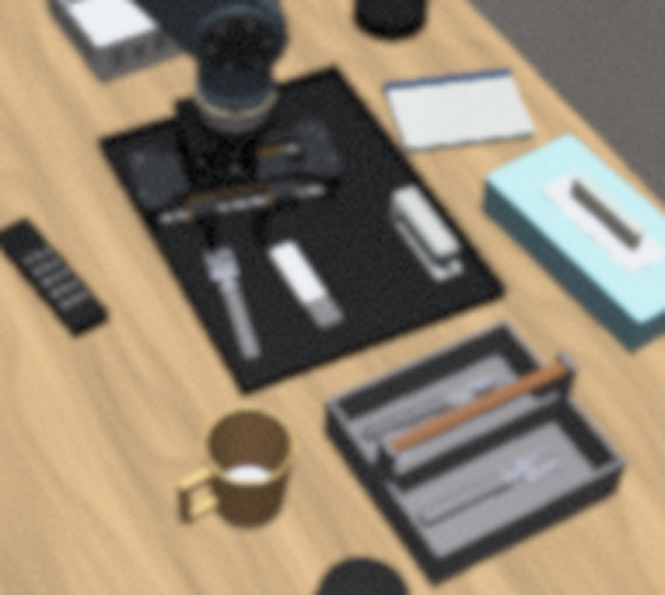

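The fork lies in the near compartment (crop 480,490), and spoon B shows in the far one (430,410). Next is fork A, then on to the highlighter.

Request:
play_rows(steps=[-0.1,0.05,-0.05,1,0,-0.1,0,0,1,0,-0.1,0,0,1,0,-0.1,0,0,0.08,0,-0.1,0,0,0,0,-1,0,0,0,0,-1,0,0,0,0,-1,0,0,0,0,-1,0,0,0,0,-1,0,0,0,0])

```text
time: 30.0
position: [0.4661, -0.0865, 0.0084]
tool_rot: [0.781, 0.624, 0.001, 0.001]
ft_force: [0.3, -0.3, 6.0]
grip_width: 0.0155
grip_force: 25.0
```

Request:
play_rows(steps=[-1,0,0,-0.5,0,-1,0,0,-1,1,-1,0,0,-1,1,-1,0,0,-1,1,-1,0,0,-1,1,-1,0,0,-0.24,1,-1,0,0,0,1,-1,0,0,0,1,-1,0,0,0,1,-1,0,0,0,1])

```text
time: 31.0
position: [0.4648, -0.0859, 0.1497]
tool_rot: [0.975, 0.22, -0.0, -0.0]
ft_force: [0.1, -0.3, -0.2]
grip_width: 0.0158
grip_force: 25.0
```

Request:
play_rows(steps=[-1,0,0,0,1,-1,0,0,0,1,-1,0,0,0,1,-1,0,0,0,1,-1,0,0,0,0.32,-1,0.7,1,0,0,-1,0.7,1,0,0,-1,0.7,1,0,0,-1,0.7,1,0,0,-1,0.55,1,0,0])

```text
time: 32.0
position: [0.5689, -0.2355, 0.1495]
tool_rot: [1.0, 0.008, -0.0, -0.0]
ft_force: [-0.2, 0.3, -0.9]
grip_width: 0.0161
grip_force: 25.0
```

```bash
python3 - <<'E'
from caddy import *
from plan import plan
check(); plan([('c',.573,-.407,.15,-89),('hi',.541,-.1045,.10,-1.4)])
E
```

```text
top [[436.79998779296875, 175.10000610351562], [437.79998779296875, 178.10000610351562]] 4
side [[410.29998779296875, 234.6999969482422], [363.70001220703125, 256.3999938964844]] 134
now [ 0.5709 -0.2391  0.1498] -89.2
c          twist   -0.04  tx   -0.03 ty    5.60 tz   -0.01
hi         twist  -15.29  tx   10.05 ty   -1.31 tz    1.67
```

Request:
play_rows(steps=[-1,0,1,0,0,-1,0,1,0,0,-1,0,1,0,0,-1,0,1,0,0,-1,0,1,0,0,-1,0,0.6,0,0,-1,0,0,0,0,-1,0,0,1,0,-1,0,0,1,0,-1,0,0,1,0])

```text
time: 33.1
position: [0.5704, -0.4001, 0.0589]
tool_rot: [1.0, 0.008, -0.0, -0.001]
ft_force: [0.9, 0.1, -0.3]
grip_width: 0.0158
grip_force: 25.0
```

Request:
play_rows(steps=[-1,0,0,0.5,0,-1,0,0,0,0,-0.35,0,0,0,0,-0.35,0,0,0,0,-0.35,0,0,-0.7,0,-0.35,0,0,-1,0,-0.3,0,0,-1,0,0.15,0,0,-0.8,-1,0.15,0,0,0,-1,0.15,0,0,0,-1])

```text
time: 34.1
position: [0.5721, -0.4037, 0.1537]
tool_rot: [0.987, 0.159, 0.002, 0.003]
ft_force: [0.0, -0.6, 0.0]
grip_width: 0.0456
grip_force: 0.0
```

Request:
play_rows(steps=[0.15,0,0,0,-1,0.15,0,0,0,-1,0.15,0,0,0,-1,0.15,0,0,0,-1,0.15,0,0,0,-1,0.15,0,0,0,-1,0.15,0,0,0,-1,0.15,0,0,0,-1,0.15,0,0,0,-1,0.15,0,0,0,-1])

```text
time: 35.1
position: [0.5715, -0.4031, 0.152]
tool_rot: [0.79, 0.613, 0.0, 0.002]
ft_force: [-0.1, 0.1, -0.3]
grip_width: 0.0506
grip_force: 0.0
```

Request:
play_rows(steps=[0.15,0,0,0,-1,0.15,0,0,0,-1,0.15,0,0,0,-0.29,0.15,1,-0.3,0,0,0.15,1,-0.3,0,0,0.15,1,-0.3,0,0,0.15,1,-0.4,0,0,0.15,1,0,0,0,0.15,1,0,0,0,0.15,1,0,0,0])

```text
time: 36.1
position: [0.5378, -0.1909, 0.1511]
tool_rot: [0.717, 0.697, 0.0, 0.001]
ft_force: [0.2, 0.3, -0.9]
grip_width: 0.0502
grip_force: 0.0
```

Request:
play_rows(steps=[0.15,1,0,0,0,0.15,1,0,0.67,0,0.15,1,0,1,0,0.15,0.05,0,0,0,0.15,0,0,1,0,0.15,0,0,1,0,0.15,0,0,0.5,0,0.15,0,0,0,0,0.15,0,0,0,0,0.15,0,0,0,0])

```text
time: 37.1
position: [0.5411, -0.1011, 0.0261]
tool_rot: [0.716, 0.698, 0.001, 0.002]
ft_force: [-0.3, 0.1, 0.6]
grip_width: 0.0502
grip_force: 0.0
```

```bash
python3 - <<'E'
from caddy import *
from plan import plan
t,s=check()
# basket axes: centre .583,.357 yaw 2.5deg
plan([('hi dn',.541,-.1045,.008,-1.4),('up',.541,-.1045,.15,2.5),('basket',.536,.355,.15,2.5),('in',.536,.355,.03,2.5),('out',.536,.355,.15,-2.5),('stap',.683,-.106,.10,-2.5),('dn',.683,-.106,.022,-2.5),('up',.683,-.106,.17,2.5),('basket',.632,.357,.17,2.5),('in',.632,.357,.03,2.5)])
cv2.imwrite('pics/c8.png',cv2.cvtColor(cv2.resize(s['image'][130:300,250:440],(665,595),interpolation=cv2.INTER_CUBIC),cv2.COLOR_RGB2BGR))
E
```

```text
top [[440.1000061035156, 185.0], [438.70001220703125, 189.89999389648438]] 8
side [[410.29998779296875, 234.6999969482422], [363.70001220703125, 256.3999938964844]] 136
now [ 0.5407 -0.1008  0.026 ] -1.5
hi dn      twist   -0.02  tx   -0.12 ty    0.01 tz    0.60
up         twist   -0.68  tx    0.00 ty    0.00 tz   -4.73
basket     twist    0.00  tx   15.31 ty    0.50 tz   -0.00
in         twist    0.00  tx    0.00 ty    0.00 tz    4.00
out        twist    0.87  tx    0.00 ty    0.00 tz   -4.00
stap       twist    0.00  tx  -15.14 ty    5.57 tz    1.67
dn         twist    0.00  tx    0.00 ty    0.00 tz    2.60
up         twist   -0.87  tx    0.00 ty    0.00 tz   -4.93
basket     twist    0.00  tx   15.49 ty   -1.03 tz   -0.00
in         twist    0.00  tx    0.00 ty    0.00 tz    4.67
```

View pics/c8.png

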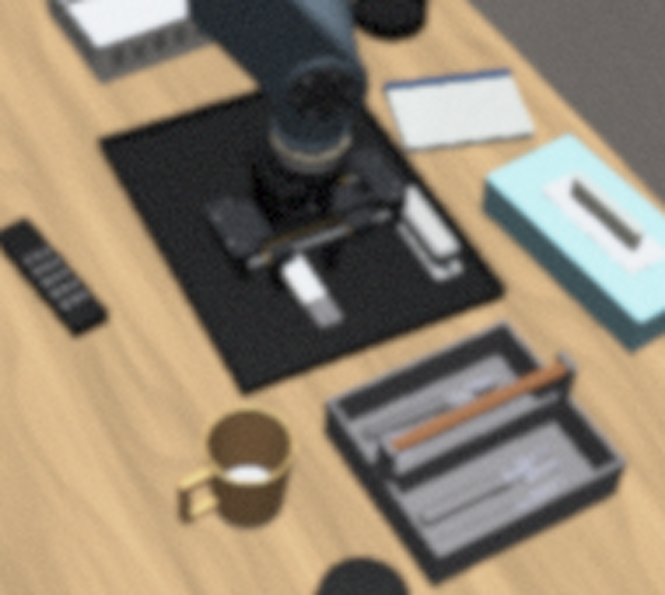

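Both forks are in the near compartment, and the gripper straddles the highlighter at (310,290). Next I grasp it and carry it to the basket.

Request:
play_rows(steps=[0.15,-0.1,0,0.6,0,0.15,0,0,0,0,-1,0,0,0,0,-1,0,0,0,0,-1,0,0,0,0,-1,0,0,0,0,-1,0,0,-0.7,-0.68,-1,0,0,-1,0,-1,0,0,-1,0,-1,0,0,-1,0])

```text
time: 38.2
position: [0.5393, -0.103, 0.1187]
tool_rot: [0.692, 0.722, -0.0, -0.0]
ft_force: [0.0, 0.1, -0.1]
grip_width: 0.026
grip_force: 25.0
```

Request:
play_rows(steps=[-1,1,0.1,-1,0,-1,1,0.1,0,0,-1,1,0.1,0,0,-1,1,0.1,0,0,-1,1,0.1,0,0,-1,1,0,0,0,-1,1,0,0,0,-1,1,0,0,0,-1,1,0,0,0,-1,1,0,0,0])

```text
time: 39.2
position: [0.5415, 0.1985, 0.1477]
tool_rot: [0.692, 0.722, -0.0, -0.0]
ft_force: [0.0, 1.5, -0.3]
grip_width: 0.026
grip_force: 25.0
```

Request:
play_rows(steps=[-1,1,0,0,0,-1,1,0,0,0,-1,1,0,0,0,-1,1,0,0,0,-1,1,0,0,0,-1,0.3,0,0,0,-1,0,0,0,0,-1,0,0,0,0,-1,0,0,0,0,-1,0,0,0,0])

```text
time: 40.2
position: [0.5355, 0.3548, 0.1476]
tool_rot: [0.693, 0.721, -0.0, 0.0]
ft_force: [-0.5, -0.0, -0.2]
grip_width: 0.0256
grip_force: 25.0
```

```bash
python3 - <<'E'
from caddy import *
from plan import plan
t,s=check()
plan([('basket',.536,.355,.15,2.5)])
a=cv2.resize(s['image'][100:160,210:350],(800,343),interpolation=cv2.INTER_CUBIC); b=cv2.resize(t['image'][140:235,150:250],(270,256)); im=np.zeros((600,800,3),np.uint8); im[:343]=a; im[343:599,:270]=b
cv2.imwrite('pics/c9.png',im[...,::-1])
E
```

```text
top [[434.0, 153.0], [434.0, 157.0]] 5
side [[410.3999938964844, 234.6999969482422], [364.1000061035156, 256.1000061035156]] 137
now [0.5356 0.3551 0.1476] 2.3
basket     twist   -0.03  tx   -0.00 ty    0.01 tz   -0.08
```

View pics/c9.png

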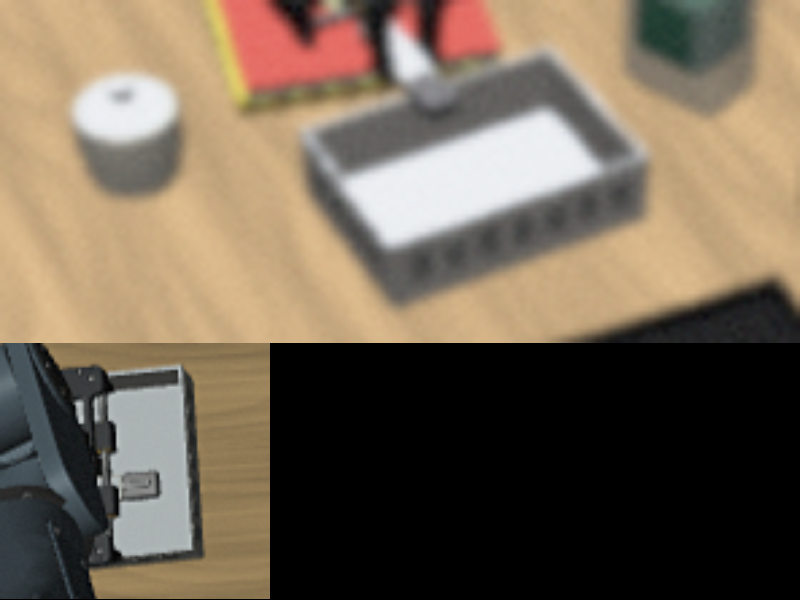

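The highlighter hangs over the basket, and its cap clears the right wall in the top view. I check the basket's position from the side view before lowering.

```bash
python3 - <<'E'
from h import *
s=cam('side'); W=np.array([ray(s,(210+u/5.714,100+v/5.714),.06)[:2] for u,v in((305,133),(545,47),(648,155),(400,258))]); print(W.round(3).tolist(),W.mean(0))
t=cam('top'); P=[(210+475/5.714,100+148/5.714)]
E
```

```text
[[0.481, 0.425], [0.684, 0.439], [0.694, 0.289], [0.487, 0.267]] [0.58637518 0.35525393]
```

Both views agree on (0.585, 0.356). I lower and release, then go for the stapler.

Request:
play_rows(steps=[-1,0,0,1,0,-1,0,0,1,0,-1,0,0,1,0,-1,0,0,0.9,0,-1,0,0,0,0,0.1,0,0,0,0,0.1,0,0,0,0,0.1,0,0,-0.9,0,0.1,0,0,-1,0,0.1,0,0,-1,0])

```text
time: 41.4
position: [0.5361, 0.3564, 0.1205]
tool_rot: [0.692, 0.722, 0.001, 0.001]
ft_force: [0.2, 0.9, -0.3]
grip_width: 0.0472
grip_force: 0.0
```

Request:
play_rows(steps=[0.1,0,0,-1,0.87,0.1,-1,0.6,0,0,0.1,-1,0.6,0,0,0.1,-1,0.6,0,0,0.1,-1,0.6,0,0,0.1,-1,0.6,0,0,0.1,-1,0.6,0,0,0.1,-1,0.6,0,0,0.1,-1,0.6,0,0,0.1,-1,0.6,0,0])

```text
time: 42.4
position: [0.6865, 0.0777, 0.1502]
tool_rot: [0.723, 0.691, 0.001, 0.001]
ft_force: [0.3, -0.2, -0.2]
grip_width: 0.0479
grip_force: 0.0
```

Request:
play_rows(steps=[0.1,-1,0.17,0,0,0.1,-1,0,0,0,0.1,-1,0,0,0,0.1,-1,0,0,0,0.1,-1,0,0,0,0.1,-1,0,0.67,0,0.1,-0.14,0,1,0,0.1,0,0,0.5,0,0.1,0,0,0,0,0.1,0,0,0,0])

```text
time: 43.4
position: [0.6824, -0.1043, 0.0835]
tool_rot: [0.722, 0.691, 0.0, 0.001]
ft_force: [-0.8, -0.5, 0.2]
grip_width: 0.0481
grip_force: 0.0
```

```bash
python3 - <<'E'
from caddy import *
from plan import plan
t,s=check()
plan([('stap',.683,-.106,.022,-2.5),('up',.683,-.106,.17,2.5),('basket',.632,.357,.17,2.5),('in',.632,.357,.03,2.5)])
a=cv2.resize(s['image'][100:240,210:420],(780,520),interpolation=cv2.INTER_CUBIC)
cv2.imwrite('pics/c10.png',a[...,::-1])
E
```

```text
top [[440.5, 193.0], [440.8999938964844, 199.0]] 9
side [[410.3999938964844, 234.6999969482422], [363.70001220703125, 256.3999938964844]] 136
now [ 0.6831 -0.1045  0.0843] -2.5
stap       twist    0.00  tx   -0.05 ty   -0.00 tz    2.08
up         twist   -0.87  tx    0.00 ty    0.00 tz   -4.93
basket     twist    0.00  tx   15.49 ty   -1.03 tz   -0.00
in         twist    0.00  tx    0.00 ty    0.00 tz    4.67
```

View pics/c10.png

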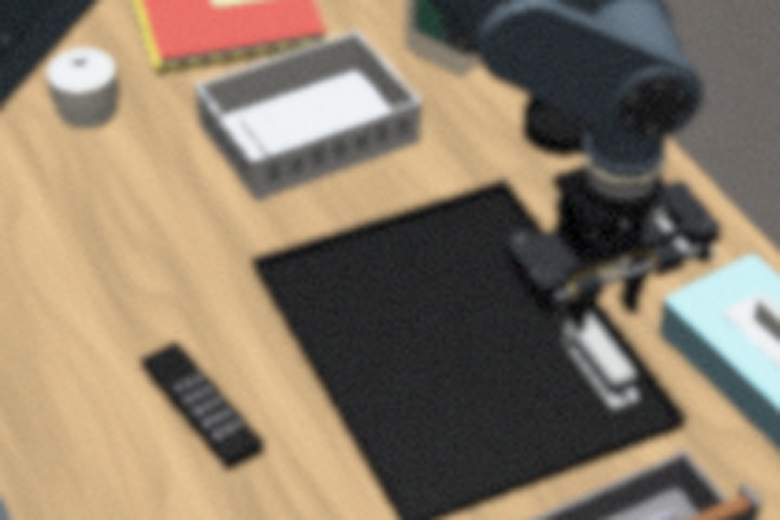

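The highlighter is in the basket (edge at 250,135), and the stapler lies between the fingers at (600,350).

Request:
play_rows(steps=[0.1,0,0,1,0,0.1,0,0,1,0,0.1,0,0,0.05,0,0.1,0,0,0,0,-1,0,0,0,0,-1,0,0,0,0,-1,0,0,0,0,-1,0,0,0,0,-1,0,0,-0.9,-0.87,-1,0,0,-1,0])

```text
time: 44.5
position: [0.6801, -0.1048, 0.077]
tool_rot: [0.692, 0.722, -0.001, -0.002]
ft_force: [0.6, -0.2, -0.2]
grip_width: 0.0279
grip_force: 25.0
```

Request:
play_rows(steps=[-1,0,0,-1,0,-1,0,0,-1,0,-1,1,-0.25,-1,0,-1,1,-0.25,0,0,-1,1,-0.25,0,0,-1,1,-0.25,0,0,-1,1,0,0,0,-1,1,0,0,0,-1,1,0,0,0,-1,1,0,0,0])

```text
time: 45.5
position: [0.6411, 0.1345, 0.1679]
tool_rot: [0.692, 0.722, -0.0, -0.0]
ft_force: [0.5, 0.0, -0.9]
grip_width: 0.028
grip_force: 25.0
```

Request:
play_rows(steps=[-1,1,0,0,0,-1,1,0,0,0,-1,1,0,0,0,-1,1,0,0,0,-1,1,0,0,0,-1,1,0,0,0,-1,1,0,0,0,-1,0.5,0,0,0,-1,0,0,0,0,-1,0,0,0,0])

```text
time: 46.5
position: [0.6321, 0.3571, 0.1676]
tool_rot: [0.692, 0.722, -0.001, 0.0]
ft_force: [-0.5, -0.1, -0.4]
grip_width: 0.0282
grip_force: 25.0
```

```bash
python3 - <<'E'
from caddy import *
from plan import plan
t,s=check()
plan([('basket',.632,.358,.17,2.5),('in',.632,.358,.03,2.5)])
E
```

```text
top [[440.3999938964844, 193.0], [440.79998779296875, 199.0]] 8
side [[410.3999938964844, 234.6999969482422], [363.70001220703125, 256.3999938964844]] 139
now [0.6325 0.3564 0.1678] 2.3
basket     twist   -0.03  tx    0.05 ty   -0.01 tz   -0.07
in         twist    0.00  tx    0.00 ty    0.00 tz    4.67
```

Request:
play_rows(steps=[-1,0,0,1,0,-1,0,0,1,0,-1,0,0,1,0,-1,0,0,1,0,-1,0,0,0.6,0,-1,0,0,0,0,0.1,0,0,0,0,0.1,0,0,0,0,0.1,0,0,-0.9,0,0.1,0,0,-1,0])

```text
time: 47.6
position: [0.6324, 0.3582, 0.0884]
tool_rot: [0.692, 0.722, 0.0, 0.0]
ft_force: [0.3, 0.1, 1.4]
grip_width: 0.0459
grip_force: 0.0
```

Request:
play_rows(steps=[0.1,0,0,-1,0,0.1,0,0,-1,0,0.1,0,0,-1,0,0.1,-1,0,-1,0,0.1,-1,0,0,0,0.1,-1,0,0,0,0.1,-1,0,0,0,0.1,-1,0,0,0,0.1,0,0,0,0,0.1,0,0,0,0])

```text
time: 48.6
position: [0.6395, 0.208, 0.2092]
tool_rot: [0.693, 0.721, 0.002, 0.001]
ft_force: [-0.8, 0.8, 1.1]
grip_width: 0.0478
grip_force: 0.0
```

```bash
python3 - <<'E'
from caddy import *
from plan import plan
t,s=check(); plan([])
im=np.zeros((600,800,3),np.uint8)
im[:300,:400]=cv2.resize(t['image'][215:275,385:465],(400,300),interpolation=cv2.INTER_CUBIC)
im[:300,400:]=cv2.resize(s['image'][235:295,285:365],(400,300),interpolation=cv2.INTER_CUBIC)
im[300:,:400]=cv2.resize(t['image'][130:220,390:510],(400,300),interpolation=cv2.INTER_CUBIC)
im[300:,400:]=cv2.resize(s['image'][100:160,250:330],(400,300),interpolation=cv2.INTER_CUBIC)
cv2.imwrite('pics/c11.png',im[...,::-1])
E
```

```text
top [[439.5, 184.89999389648438], [438.79998779296875, 190.0]] 6
side [[410.3999938964844, 234.6999969482422], [364.1000061035156, 256.1000061035156]] 137
now [0.639  0.2093 0.2083] 2.4
```

View pics/c11.png

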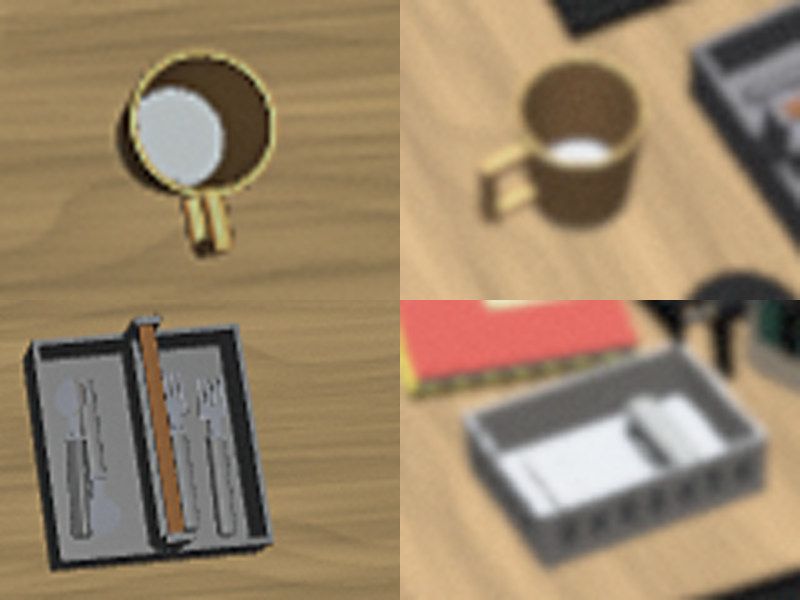

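The top view shows the mug rim at (203,122) and the upper handle bar running from (214,193) to (221,248). In the side view the rim is at (581,113) and the handle's top corner at (487,163). Spoons lie left in the caddy, forks right, and both stationery items are in the basket.

```bash
python3 - <<'E'
from h import *
t=cam('top');s=cam('side')
T=lambda u,v:(385+u/5,215+v/5); S=lambda u,v:(285+(u-400)/5,235+v/5)
print('rim',ray(t,T(203,122),.09).round(4),ray(s,S(581,111),.09).round(4),tri(t,T(203,122),s,S(581,111)).round(4))
for a in((214,193),(221,248)): print('bar top',ray(t,T(*a),.082).round(4))
print('side tip',ray(s,S(487,163),.082).round(4),ray(s,S(527,152),.082).round(4),tri(t,T(221,244),s,S(487,165)).round(4))
C=lambda u,v:(390+u*.3,130+(v-300)*.3)
b=[ray(t,C(*a),.097) for a in((147,325),(175,535))]; print('caddy bar',b,np.mean(b,0))
r=[ray(t,C(*a),.055) for a in((28,345),(240,327),(270,545),(52,568))]; print(np.round(r,3).tolist(),np.mean(r,0))
E
```

```text
rim [ 0.3739 -0.2965  0.09  ] [ 0.3738 -0.2994  0.09  ] [ 0.3746 -0.2974  0.0866]
bar top [ 0.3345 -0.2998  0.082 ]
bar top [ 0.3038 -0.3001  0.082 ]
side tip [ 0.3079 -0.302   0.082 ] [ 0.3331 -0.3061  0.082 ] [ 0.3071 -0.3013  0.079 ]
caddy bar [array([ 0.67001583, -0.35510926,  0.097     ]), array([ 0.48035602, -0.35599696,  0.097     ])] [ 0.57518592 -0.35555311  0.097     ]
[[0.672, -0.257, 0.055], [0.676, -0.451, 0.055], [0.473, -0.45, 0.055], [0.466, -0.256, 0.055]] [ 0.57203362 -0.35361952  0.055     ]
```

```bash
python3 - <<'E'
from plan import *
plan([('over',.307,-.300,.13,-88),('dn',.307,-.300,.05,-88),('up',.307,-.300,.16,-88),('tray',.537,.083,.16,-88),('dn',.537,.083,.055,-88)])
E
```

```text
now [0.6386 0.2096 0.2076] 2.5
over       twist   15.79  tx  -11.64 ty   16.59 tz    2.59
dn         twist    0.00  tx    0.00 ty    0.00 tz    2.67
up         twist    0.00  tx    0.00 ty    0.00 tz   -3.67
tray       twist    0.00  tx    8.11 ty  -12.49 tz   -0.00
dn         twist    0.00  tx    0.00 ty    0.00 tz    3.50
```

Request:
play_rows(steps=[-0.1,0,0,0,1,-0.1,0,0,0,1,-0.1,0,0,0,1,-0.1,0,0,0,1,-0.1,0,0,0,1,-0.1,0,0,0,1,-0.1,0,0,0,1,-0.1,0,0,0,1,-0.1,0,0,0,1,-0.1,0,0,0,1])

```text
time: 49.8
position: [0.6384, 0.2096, 0.2069]
tool_rot: [0.954, 0.3, 0.0, -0.0]
ft_force: [0.6, -1.0, -0.1]
grip_width: 0.0392
grip_force: 0.0
```

Request:
play_rows(steps=[-0.1,0,0,0,1,-0.1,0,0,0,1,-0.1,0,0,0,1,-0.1,0,0,0,1,-0.1,0,0,0,1,-0.1,0,0,0,0.79,-0.1,-0.7,1,0,0,-0.1,-0.7,1,0,0,-0.1,-0.7,1,0,0,-0.1,-0.7,1,0,0])

```text
time: 50.8
position: [0.558, 0.0857, 0.207]
tool_rot: [1.0, 0.018, 0.0, 0.0]
ft_force: [1.4, -0.5, 0.2]
grip_width: 0.0389
grip_force: 0.0
```

Request:
play_rows(steps=[-0.1,-0.7,1,0,0,-0.1,-0.7,1,0,0,-0.1,-0.7,1,0,0,-0.1,-0.7,1,0,0,-0.1,-0.7,1,0,0,-0.1,-0.7,1,0,0,-0.1,-0.7,1,0,0,-0.1,-0.7,1,0,0,-0.1,-0.7,1,0,0,-0.1,-0.7,1,0,0])

```text
time: 51.8
position: [0.3589, -0.2222, 0.2073]
tool_rot: [1.0, 0.018, 0.0, 0.0]
ft_force: [1.3, -0.6, 0.0]
grip_width: 0.0395
grip_force: 0.0
```

Request:
play_rows(steps=[-0.1,-0.7,1,0,0,-0.1,-0.7,1,0,0,-0.1,-0.44,0.59,0,0,-0.1,0,0,0,0,-0.1,0,0,1,0,-0.1,0,0,1,0,-0.1,0,0,0.59,0,-0.1,0,0,0,0,-0.1,0,0,0,0,-0.1,0,0,0,0])

```text
time: 52.8
position: [0.3074, -0.3011, 0.1302]
tool_rot: [1.0, 0.017, 0.001, 0.001]
ft_force: [-0.1, -0.3, 0.7]
grip_width: 0.0391
grip_force: 0.0
```

```bash
python3 - <<'E'
from caddy import *
from plan import plan
t,s=check(); plan([('dn',.307,-.300,.05,-88)])
im=np.zeros((400,800,3),np.uint8)
im[:,:400]=cv2.resize(t['image'][205:285,385:465],(400,400),interpolation=cv2.INTER_CUBIC)
im[:,400:]=cv2.resize(s['image'][215:295,285:365],(400,400),interpolation=cv2.INTER_CUBIC)
cv2.imwrite('pics/c12.png',im[...,::-1])
E
```

```text
top [[442.79998779296875, 194.60000610351562], [439.6000061035156, 196.0]] 7
side [[410.3999938964844, 234.6999969482422], [363.70001220703125, 256.29998779296875]] 137
now [ 0.3071 -0.3014  0.1303] -88.0
dn         twist   -0.00  tx   -0.00 ty   -0.05 tz    2.68
```

View pics/c12.png

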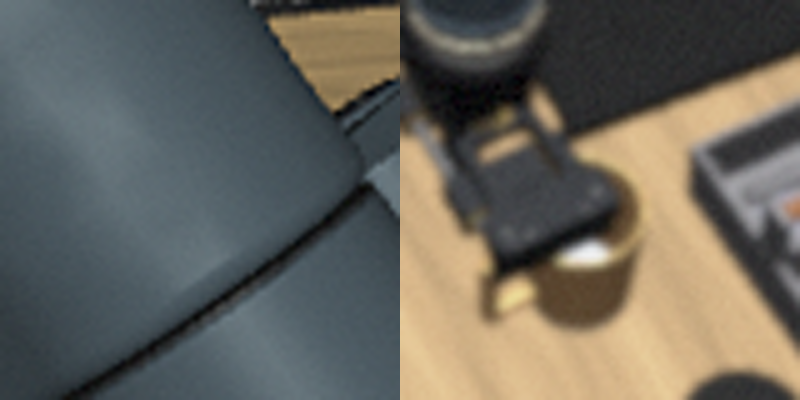

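The side view shows the gripper over the handle (crop 500,290), with the mug unmoved. I descend, pinch and lift.

Request:
play_rows(steps=[-0.1,0,-0.05,0.9,0,-0.1,0,0,0.9,0,-0.1,0,0,0.87,0,-0.1,0,0,0,0,-1,0,0,0,0,-1,0,0,0,0,-1,0,0,0,0,-1,0,0,0,0,-1,0,0,0,0,-1,0,0,0,0], grip_force=60)

```text
time: 53.9
position: [0.3065, -0.2999, 0.0499]
tool_rot: [1.0, 0.017, 0.0, 0.001]
ft_force: [-2.0, -0.4, 7.0]
grip_width: 0.0115
grip_force: 60.0
```

Request:
play_rows(steps=[-1,0,0,-0.2,0,-1,0,0,-0.5,0,-1,0,0,-0.5,0,-1,0,0,-0.5,0,-1,0,0,-0.5,0,-1,0,0,-0.5,0,-1,0,0,-0.5,0,-1,0,0,-0.5,0,-1,0,0,0,0,-1,0,0,0,0])

```text
time: 54.9
position: [0.3062, -0.2991, 0.1601]
tool_rot: [1.0, 0.017, -0.0, 0.0]
ft_force: [-0.9, -0.2, -1.0]
grip_width: 0.0115
grip_force: 60.0
```

```bash
python3 - <<'E'
from caddy import *
from plan import plan
t,s=check(); plan([('tray',.537,.083,.16,-88),('dn',.537,.083,.055,-88)])
cv2.imwrite('pics/c13.png',cv2.resize(s['image'][195:295,285:385],(500,500),interpolation=cv2.INTER_CUBIC)[...,::-1])
E
```

```text
top [[434.0, 152.0], [434.0, 157.0]] 6
side [[410.29998779296875, 234.60000610351562], [363.70001220703125, 256.3999938964844]] 140
now [ 0.306  -0.2988  0.1595] -88.1
tray       twist   -0.01  tx    8.14 ty  -12.45 tz   -0.02
dn         twist    0.00  tx    0.00 ty    0.00 tz    3.50
```

View pics/c13.png

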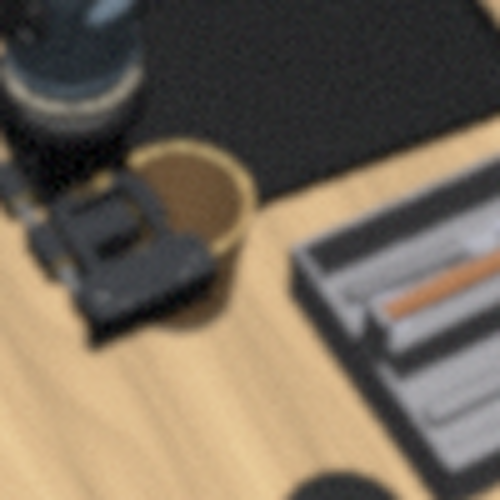

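The mug hangs level, with its rim at (190,200). I carry it to the tray and lower it gently.

Request:
play_rows(steps=[-1,0.3,-0.5,0,0,-1,0.5,-0.8,0,0,-1,0.6,-0.9,0,0,-1,0.6,-0.9,0,0,-1,0.6,-0.9,0,0,-1,0.6,-0.9,0,0,-1,0.6,-0.9,0,0,-1,0.6,-0.9,0,0,-1,0.6,-0.9,0,0,-1,0.6,-0.9,0,0])

```text
time: 56.0
position: [0.4654, -0.0374, 0.1591]
tool_rot: [1.0, 0.017, -0.001, -0.0]
ft_force: [0.7, -1.4, -1.1]
grip_width: 0.0111
grip_force: 60.0
```

Request:
play_rows(steps=[-1,0.6,-0.9,0,0,-1,0.6,-0.9,0,0,-1,0.6,-0.9,0,0,-1,0.5,-0.8,0,0,-1,0.24,-0.45,0,0,-1,0,0,0,0,-1,0,0,0.5,0,-1,0,0,0.7,0,-1,0,0,0.7,0,-1,0,0,0.5,0])

```text
time: 57.0
position: [0.5358, 0.0808, 0.0865]
tool_rot: [1.0, 0.016, -0.002, 0.0]
ft_force: [0.6, -0.1, -2.4]
grip_width: 0.0116
grip_force: 60.0
```

Request:
play_rows(steps=[-1,0,0,0.3,0,-1,0,0,0.2,0,-1,0,0,0.1,0,-1,0,0,0.1,0,-1,0,0,0.1,0,-1,0,0,0.1,0,-1,0,0,0.05,0,-1,0,0,0,0,-1,0,0,0,0,-1,0,0,0,0])

```text
time: 58.0
position: [0.5379, 0.0821, 0.0598]
tool_rot: [1.0, 0.017, 0.0, 0.0]
ft_force: [0.6, 0.4, -2.7]
grip_width: 0.0114
grip_force: 60.0
```

Request:
play_rows(steps=[-1,0,0,0.05,0,-1,0,0,0.05,0,-1,0,0,0.03,0,-1,0,0,0.02,0,-1,0,0,0.02,0,-1,0,0,0,0,-1,0,0,0,0,-1,0,0,0,0,-1,0,0,0,0,-1,0,0,0,0])

```text
time: 59.0
position: [0.5375, 0.0822, 0.055]
tool_rot: [1.0, 0.017, -0.0, -0.0]
ft_force: [-2.5, -0.5, 5.9]
grip_width: 0.0115
grip_force: 60.0
```

Request:
play_rows(steps=[-0.1,0,0,0,0,-0.1,0,0,0,0,-0.1,0,0,0,0,-0.1,0,0,-0.5,0,-0.1,0,0,-1,0,-0.1,0,0,-1,0,-0.1,0,0,-1,0,-0.1,0,0,-1,0,-0.1,0,0,-0.3,0,-0.1,0,0,0,0])

```text
time: 60.0
position: [0.5389, 0.0821, 0.1997]
tool_rot: [1.0, 0.017, 0.002, 0.0]
ft_force: [0.4, -0.2, -0.0]
grip_width: 0.0392
grip_force: 0.0
```

```bash
python3 - <<'E'
from caddy import *
from plan import plan
check(); plan([('over',.5735,-.3555,.20,-90),('dn',.5735,-.3555,.071,-90)])
E
```

```text
top [[436.70001220703125, 173.10000610351562], [438.29998779296875, 179.1999969482422]] 9
side [[410.3999938964844, 234.6999969482422], [363.70001220703125, 256.3999938964844]] 140
now [0.537  0.0821 0.1974] -88.1
over       twist    0.34  tx    1.22 ty   14.59 tz   -0.09
dn         twist    0.00  tx    0.00 ty    0.00 tz    4.30
```

Request:
play_rows(steps=[-0.1,0,0,0,0.34,-0.1,0.3,1,0,0,-0.1,0.3,1,0,0,-0.1,0.3,1,0,0,-0.1,0.32,1,0,0,-0.1,0,1,0,0,-0.1,0,1,0,0,-0.1,0,1,0,0,-0.1,0,1,0,0,-0.1,0,1,0,0])

```text
time: 61.1
position: [0.5731, -0.1886, 0.1959]
tool_rot: [1.0, -0.0, -0.002, -0.001]
ft_force: [0.3, -0.3, -0.3]
grip_width: 0.0391
grip_force: 0.0
```

Request:
play_rows(steps=[-0.1,0,1,0,0,-0.1,0,1,0,0,-0.1,0,1,0,0,-0.1,0,1,0,0,-0.1,0,1,0,0,-0.1,0,0.59,0,0,-0.1,0,0,0,0,-0.1,0,0,0,0,-0.1,0,0,0,0,-0.1,0,0,0,0])

```text
time: 62.1
position: [0.5745, -0.3539, 0.1985]
tool_rot: [1.0, 0.001, -0.0, -0.0]
ft_force: [-0.1, 0.9, -0.1]
grip_width: 0.039
grip_force: 0.0
```

```bash
cat > mug.py <<'E'
from caddy import *
def mug(c,B):
    "beige rim inside region B: ellipse fit of largest blob's hull"
    im=cv2.cvtColor(c['image'],cv2.COLOR_RGB2HSV); m=np.zeros(im.shape[:2],np.uint8); cv2.fillPoly(m,[cv2.convexHull(np.int32(proj(c,B)))],255)
    b=((im[...,0]>10)&(im[...,0]<30)&(im[...,1]>60)&(im[...,2]>55)&(m>0)).astype(np.uint8)
    b=cv2.morphologyEx(b,cv2.MORPH_CLOSE,np.ones((3,3),np.uint8))
    k=max(cv2.findContours(b,cv2.RETR_EXTERNAL,cv2.CHAIN_APPROX_NONE)[0],key=cv2.contourArea); return k.reshape(-1,2),b
E
python3 - <<'E'
from mug import *
from plan import plan
t,s=check(); plan([('dn',.5735,-.3555,.071,-90)])
B=box(.50,.66,.03,.14,.006,.1)
for n,c in(('top',t),('side',s)):
    k,b=mug(c,B); W=np.array([ray(c,p,.09)[:2] for p in k]); print(n,len(k),k.min(0),k.max(0),'x',W[:,0].min().round(3),W[:,0].max().round(3),'y',W[:,1].min().round(3),W[:,1].max().round(3))
    x0,y0=k.min(0)-1
    if n=='top':
        for r in b[y0:k.max(0)[1]+2,x0:k.max(0)[0]+2]: print(''.join('.#'[v] for v in r))
E
```

```text
Traceback (most recent call last):
  File "caddy.py", line 15, in check
    for n,c in(('top',t),('side',s)): e,k=bar(c,B); print(n,e.round(1).tolist(),k)
                                          ~~~^^^^^
  File "caddy.py", line 6, in bar
    n,l,s,ce=cv2.connectedComponentsWithStats(b); i=1+np.argmax(s[1:,4]); px=np.argwhere(l==i)[:,::-1].astype(np.float32)
                                                      ~~~~~~~~~^^^^^^^^^
ValueError: attempt to get argmax of an empty sequence
```

```bash
python3 - <<'E'
from mug import *
from plan import plan
t=cam('top');s=cam('side'); plan([('dn',.5735,-.3555,.071,-90)])
print(bar(s,box(.44,.70,-.45,-.26,.03,.1)))
B=box(.50,.66,.03,.14,.006,.1)
for n,c in(('top',t),('side',s)):
    k,b=mug(c,B); W=np.array([ray(c,p,.09)[:2] for p in k]); print(n,len(k),k.min(0),k.max(0),'x',W[:,0].min().round(3),W[:,0].max().round(3),'y',W[:,1].min().round(3),W[:,1].max().round(3))
    x0,y0=k.min(0)-1
    for r in b[y0:k.max(0)[1]+2,x0:k.max(0)[0]+2]: print(''.join('.#'[v] for v in r))
E
```

```text
now [ 0.5745 -0.3549  0.1988] -90.0
dn         twist    0.01  tx   -0.03 ty    0.02 tz    4.26
(array([[410.29407, 234.62918],
       [363.71814, 256.39694]], dtype=float32), 140)
top 112 [271 155] [300 197] x 0.522 0.65 y 0.044 0.129
................................
...........##########...........
.........##############.........
.......##################.......
.......###################......
.....######################.....
.....#######################....
....#########################...
...##########################...
...###########################..
..############################..
..############################..
..#############################.
.#############.........########.
.##########.............#######.
.##########..............######.
.#########................####..
..########.................###..
...#####...................###..
...###.....................###..
...###.....................###..
...###.....................##...
...###.....................##...
.....##...................##....
......##.................##.....
......###...............##......
......#
[... 1849 characters left out ...]
########################....
...............############################....
...............############################....
...............############################....
...............###########################.....
...............###########################.....
...............###########################.....
...............###########################.....
...............###########################.....
................#########################......
................#########################......
................#####....###############.......
..........................#############........
.............................#########.........
...............................................
```

The mug stands at about (0.608, 0.086) on the tray and the caddy is unmoved. I grip the bar and lift.

Request:
play_rows(steps=[-0.1,0,0,0.9,0,-0.1,0,0,0.9,0,-0.1,0,0,0.9,0,-0.1,0,0,0.8,0,-0.1,0,0,0.5,0,-0.1,0,0,0.25,0,-0.1,0,0,0,0,-1,0,0,0,0,-1,0,0,0,0,-1,0,0,0,0], grip_force=60)

```text
time: 63.3
position: [0.575, -0.3562, 0.0723]
tool_rot: [1.0, -0.0, 0.001, 0.001]
ft_force: [0.8, 0.4, 0.3]
grip_width: 0.0228
grip_force: 0.0
```

Request:
play_rows(steps=[-1,0,0,0,0,-1,0,0,0,0,-1,0,0,-0.1,0,-1,0,0,-0.2,0,-1,0,0,-0.3,0,-1,0,0,-0.4,0,-1,0,0,-0.4,0,-1,0,0,-0.4,0,-1,0,0,-0.2,0,-1,0,0,0,0])

```text
time: 64.3
position: [0.5752, -0.3563, 0.133]
tool_rot: [1.0, -0.0, 0.001, 0.001]
ft_force: [0.5, -0.6, -5.9]
grip_width: 0.0124
grip_force: 59.9
```

```bash
python3 - <<'E'
from mug import *
from plan import plan
s=cam('side'); o=robot.get_obs(); print(o['moment'],o['ft_force'],o['grip_width'])
plan([('tray',.5766,-.0885,.131,-92.4)])
# caddy: rim outline pixels of grey mask left to inspect tilt: print rows of a coarse brightness map
g=cv2.cvtColor(s['image'],cv2.COLOR_RGB2GRAY)[195:300:2,330:440]
for r in g: print(''.join(' .:-=+*#%@'[min(9,v//22)] for v in r))
E
```

```text
[-0.07008524  0.1686951   0.07214294] [ 0.24447521  0.8214921  -6.19070389] 0.012634824036754925
now [ 0.5746 -0.3558  0.1319] -90.0
tray       twist    0.42  tx   -0.31 ty   -8.91 tz    0.03
...................:..................:::::::.......:=++=---::::::::.:::.::::=*@@@@@@@@@@@@@@%*+==+#%@@@@@@@@@
....::.....:.::.:.................:::::----::........-+++=----::::::::::::--=*%@@@@@@@@@@@@@@@@%*+=++*#@@@@@@@
.......:.:.....:.::................:::----::::........:-=+++=---:---------=++*#%@@@@@@@@@@@@@@@@@@#++*#@@@@@@@
...........:.........................::::::::::.    ..::--=++++++++++++=+++=---+#@@@@@@@@@@@@@@@@@@@@@@@@@@@@@
..........:...:...........:........ ....::::::..      ..:-----==++++++===--:.::-=+#@@@@@@@@@@@@@@@@@@@@@@@@@@@
......:.........:....................:--:.. ...         ..:::-----------::...:----=+*%@@@@@@@@@@@@@@@@@@@@@@@@
...:......:...:...:..................:-==-:.... . . .  .   ....:::::::....:----------=*%@@@@@@@@@@@@@@@@@@@@@@
....:.....::.....:........:...........:-=+=-:.........         .  ....  :=*##*+=------==*%@@@@@@@@@@@@@@@@@@@@
...:...::..:::..::..
[... 4274 characters left out ...]
%%%%%%%%%%%%%%%%%%%%%%%%%%%%@@@@@@
%%%@@@@@@@%%%%%%#**++===+++*##%%%%%%@%%%%%%%%%%%%%@@@@@@@@@%%%%%%%%%%%%%%%%%%%%%%%%%%%%%%%%%%%%%%%%%%%%%%%@@@@
%%@%%@@@@@@%%#*+=-::::::::::--+*##%%@%%%%%%%%%%%%%%%@@@@@@@@%%%%%%%%%%%%%%%%%%%%%%%%%%%%%%%%%%%%%%%%%%%%%%%@@@
%%%%%@@@@@%%#+-:::::::::::::::::-+#%%@@@%%%%%%%%%%%%%@@@@@@@@@%%%%%%%%%%%%%%%%%%%%%%%%%%%%%%%%%%%%%%%%%%%%@@%@
%%%%@@@@@@%*=-::::::::::::::::::::=*%%@@%%%%%%%%%%%%%%@@@@@@@@%@%%%%%%%%%%%%%%%%%%%%%%%%%%%%%%%%%%%%%%%%%%%@@%
%%%%%@@@%%#+-::::::::::::::::::::::=*%%@@@%%%%%%%%%%%%%@@@@@@@@@@%%%%%%%%%%%%%%%%%%%%%%%%%%%%%%%%%%%%%%%%%%%%@
%%%%%%%@%*+-:::::::::::::::::::::::-=#%@@@@%%%%%%%%%%%%%%@@@@@@@@@%%%%%%%%%%%%%%%%%%%%%%%%%%%%%%%%%%%%%%%%%%%%
```

The weight registers (−6 N), so the caddy hangs freely. I carry it gently to the tray.

Request:
play_rows(steps=[-1,0,0,0,0.42,-1,0,-0.2,0,0,-1,0,-0.4,0,0,-1,0,-0.5,0,0,-1,-0.1,-0.6,0,0,-1,-0.1,-0.6,0,0,-1,-0.1,-0.6,0,0,-1,0,-0.6,0,0,-1,0,-0.6,0,0,-1,0,-0.6,0,0])

```text
time: 65.35
position: [0.5716, -0.2127, 0.1313]
tool_rot: [1.0, -0.021, 0.0, 0.0]
ft_force: [-0.5, -0.1, -6.0]
grip_width: 0.0125
grip_force: 59.9
```

Request:
play_rows(steps=[-1,0,-0.6,0,0,-1,0,-0.6,0,0,-1,0,-0.6,0,0,-1,0,-0.6,0,0,-1,0,-0.5,0,0,-1,0,-0.5,0,0,-1,0,-0.4,0,0,-1,0,-0.3,0,0,-1,0,-0.1,0,0,-1,0,0,0,0])

```text
time: 66.35
position: [0.5767, -0.0882, 0.131]
tool_rot: [1.0, -0.021, 0.0, 0.0]
ft_force: [0.1, 0.9, -6.2]
grip_width: 0.0122
grip_force: 59.9
```

Request:
play_rows(steps=[-1,0,0,0,0,-1,0,0,0.2,0,-1,0,0,0.3,0,-1,0,0,0.3,0,-1,0,0,0.3,0,-1,0,0,0.2,0,-1,0,0,0.2,0,-1,0,0,0.1,0,-1,0,0,0,0,-1,0,0,0,0])

```text
time: 67.35
position: [0.5768, -0.0885, 0.0832]
tool_rot: [1.0, -0.021, 0.0, 0.0]
ft_force: [0.3, 0.1, -6.1]
grip_width: 0.0124
grip_force: 59.9
```

```bash
python3 - <<'E'
from mug import *
from plan import plan
plan([('tray',.5766,-.0885,.0775,-92.4)])
t=cam('top'); s=cam('side'); save(t,'t14.png'); save(s,'s14.png')
print(bar(s,box(.44,.72,-.20,.02,.03,.12)))
k,b=mug(t,box(.50,.66,.03,.14,.006,.1)); W=np.array([ray(t,p,.09)[:2] for p in k]); print(W.min(0),W.max(0))
E
```

```text
now [ 0.5768 -0.0885  0.0832] -92.4
tray       twist   -0.00  tx   -0.01 ty    0.00 tz    0.19
(array([[342.2699 , 188.78874],
       [323.11734, 195.34286]], dtype=float32), 37)Traceback (most recent call last):
  File "<stdin>", line 6, in <module>
  File "mug.py", line 7, in mug
    k=max(cv2.findContours(b,cv2.RETR_EXTERNAL,cv2.CHAIN_APPROX_NONE)[0],key=cv2.contourArea); return k.reshape(-1,2),b
ValueError: max() iterable argument is empty
```

Request:
play_rows(steps=[-1,0,0,0.06,0,-1,0,0,0.06,0,-1,0,0,0.04,0,-1,0,0,0.03,0,-1,0,0,0.02,0,-1,0,0,0,0,-1,0,0,0,0,-1,0,0,0,0,-1,0,0,0,0,-1,0,0,0,0])

```text
time: 68.45
position: [0.5765, -0.0883, 0.077]
tool_rot: [1.0, -0.021, -0.0, -0.0]
ft_force: [-1.7, 1.8, 0.4]
grip_width: 0.0125
grip_force: 59.9
```

Contact made; the weight is off the wrist. I release, rise and clear the view.

Request:
play_rows(steps=[-0.1,0,0,0,0,-0.1,0,0,0,0,-0.1,0,0,0,0,-0.1,0,0,-0.3,0,-0.1,0,0,-0.8,0,-0.1,0,0,-1,0,-0.1,0,0,-1,0,-0.1,0,0,-1,0,-0.1,0,0,-1,0,-0.1,0,0,-1,0])

```text
time: 69.45
position: [0.5767, -0.0886, 0.2619]
tool_rot: [1.0, -0.021, 0.001, 0.0]
ft_force: [1.0, 0.3, 0.6]
grip_width: 0.0393
grip_force: 0.0
```

Request:
play_rows(steps=[-0.1,0,1,0,0,-0.1,0,1,0,0,-0.1,0,1,0,0,-0.1,0,1,0,0,-0.1,0,1,0,0,-0.1,0,1,0,0,-0.1,0,1,0,0,-0.1,0,1,0,0,-0.1,0,1,0,0,-0.1,0,1,0,0])

```text
time: 70.45
position: [0.5638, -0.3896, 0.2606]
tool_rot: [1.0, -0.021, 0.0, 0.0]
ft_force: [-0.0, -0.2, 0.4]
grip_width: 0.039
grip_force: 0.0
```

```bash
python3 - <<'E'
from mug import *
from plan import plan
plan([])
t=cam('top'); s=cam('side'); save(t,'t15.png'); save(s,'s15.png')
B=box(.44,.72,-.19,.01,.05,.105)
for n,c in(('top',t),('side',s)):
    e,k=bar(c,B); print(n,e.round(1).tolist(),k,[ray(c,p,.097).round(3).tolist() for p in e])
k,b=mug(t,box(.50,.66,.045,.14,.006,.1)); W=np.array([ray(t,p,.09)[:2] for p in k]); print('mug',W.min(0).round(3),W.max(0).round(3))
g=cv2.cvtColor(t['image'],cv2.COLOR_RGB2GRAY)[125:240:2,255:390]
for r in g: print(''.join(' .:-=+*#%@'[min(9,v//20)] for v in r))
E
```

```text
now [ 0.5638 -0.3896  0.2606] -92.4
top [[342.70001220703125, 142.0], [342.70001220703125, 144.0]] 3 [[0.675, -0.086, 0.097], [0.669, -0.085, 0.097]]
side [[367.1000061035156, 181.3000030517578], [322.8999938964844, 196.8000030517578]] 91 [[0.668, -0.091, 0.097], [0.493, -0.085, 0.097]]
mug [0.522 0.044] [0.65  0.129]
****+++++++++++++*::::%%%%%%%%%%%%%%%%%%%%%%%%%%%%%%*+*+*******************************************************************************
++****************+==-=-:-*####%%%%%%%%%%%%%%%%%%%%%++***+++++++++++++*****************************************************************
*****************************+==-=-*###%%%%%%%%%%%%*+*********************+++++**************************************+*++++*+**********
*************************************++==-=-*###%%%++*+*******************+***+++++++++++++++++++++++++++++++++++++********************
***********************************************+==-+*************++*******++++++++++++++++++++++++++++++=========----------=*****++++++
**************+++++++*****=========-----------:::::...:.  .        ..::.:::::::::::::::::::::...... 
[... 6407 characters left out ...]
-::::...:-----------
*-:::::::::::::::::::::::...::::::::---.:---------------------------:...:::::.....---------------------------------:::::.:-------------
*****************+****+***************=::--------------------------:....::::....:--------------------------------:::::..:--------------
++++++++++************+++++++++++++**-::-------------------------:........... .---------------------------------:::....:::::-----------
************************************-::-------------------------:....:.......:--------------------------------:::.-. ::::::::::--------
***************++******************-:--------------------------.......:.....--------------------------------:::.:=##=:..::::::::-------
```

Request:
play_rows(steps=[-0.1,-0.9,0.4,-0.3,0,-0.1,-0.9,0.4,-0.3,0,-0.1,-0.9,0.4,-0.3,0,-0.1,-0.9,0.4,0,0,-0.1,-0.9,0.4,0,0,-0.1,-0.9,0.4,0,0,-0.1,-0.9,0.4,0,0,-0.1,-0.9,0.4,0,0,-0.1,0,0,0,0,-0.1,0,0,0,0])

```text
time: 71.55
position: [0.3441, -0.4746, 0.2874]
tool_rot: [1.0, -0.022, 0.0, 0.0]
ft_force: [0.1, -0.2, -0.6]
grip_width: 0.0391
grip_force: 0.0
```

```bash
python3 - <<'E'
from mug import *
from plan import plan
plan([])
t=cam('top'); s=cam('side')
B=box(.44,.72,-.19,.01,.05,.105)
for n,c in(('top',t),('side',s)):
    e,k=bar(c,B); print(n,e.round(1).tolist(),k,[ray(c,p,.097).round(3).tolist() for p in e])
# stationary check of basket and jar, pot vs start pictures
t0=cv2.cvtColor(cv2.imread('pics/top0.png'),cv2.COLOR_BGR2RGB)
d=cv2.absdiff(t0,t['image']).max(2)
print('pot diff',d[240:280,120:165].mean(),'jar',d[215:262,470:535].mean())
g=cv2.cvtColor(t['image'],cv2.COLOR_RGB2GRAY)
for r in g[125:240:2,305:390]: print(''.join(' .:-=+*#%@'[min(9,v//20)] for v in r))
for r in g[140:230:2,160:230]: print(''.join(' .:-=+*#%@'[min(9,v//20)] for v in r))
E
```

```text
now [ 0.3441 -0.4746  0.2874] -92.5
top [[343.8999938964844, 171.0], [344.5, 180.0]] 13 [[0.587, -0.082, 0.097], [0.56, -0.082, 0.097]]Traceback (most recent call last):
  File "<stdin>", line 7, in <module>
  File "caddy.py", line 6, in bar
    n,l,s,ce=cv2.connectedComponentsWithStats(b); i=1+np.argmax(s[1:,4]); px=np.argwhere(l==i)[:,::-1].astype(np.float32)
                                                      ~~~~~~~~~^^^^^^^^^
    return _wrapfunc(a, 'argmax', axis=axis, out=out, **kwds)
    return bound(*args, **kwds)
ValueError: attempt to get argmax of an empty sequence
```

```bash
python3 - <<'E'
from mug import *
t=cam('top'); s=cam('side'); s['image']=cv2.cvtColor(cv2.imread('pics/s15.png'),cv2.COLOR_BGR2RGB)
t0=cv2.cvtColor(cv2.imread('pics/top0.png'),cv2.COLOR_BGR2RGB)
d=cv2.absdiff(t0,t['image']).max(2); print('pot diff',d[240:280,120:165].mean(),'jar',d[215:262,470:535].mean())
m=np.zeros(d.shape,np.uint8); m[132:210,325:365]=1
q=t['image'].astype(int); b=((q[...,0]-q[...,2]>35)&(m>0)); px=np.argwhere(b)[:,::-1].astype(np.float32)
v=cv2.fitLine(px,cv2.DIST_L2,0,.01,.01).ravel(); u=(px-v[2:])@v[:2]; e=sorted([v[2:]+v[:2]*u.min(),v[2:]+v[:2]*u.max()],key=lambda p:p[1])
es,_=bar(s,box(.44,.72,-.19,.01,.05,.105)); P=[tri(t,a,s,c) for a,c in zip(e,es)]; print(len(px),np.round(e,1).tolist(),es.tolist(),np.round(P,4).tolist())
g=cv2.cvtColor(t['image'],cv2.COLOR_RGB2GRAY)
for r in g[127:240:2,305:390]: print(''.join(' .:-=+*#%@'[min(9,v//20)] for v in r))
for r in g[144:226:3,162:226]: print(''.join(' .:-=+*#%@'[min(9,v//24)] for v in r))
E
```

```text
pot diff 12.811111111111112 jar 42.758428805237315
368 [[343.3999938964844, 131.0], [347.3999938964844, 204.10000610351562]] [[367.09503173828125, 181.26954650878906], [322.9425354003906, 196.8369903564453]] [[0.6922, -0.0859, 0.0917], [0.4906, -0.0852, 0.0973]]
%%++***++++++++++++++******************************************************++********
%*+*********************++++**************************************++++++++++*+*******
%++*+++********************++++++++++++++++++++++++++++++++++++++*+******************
-+*************+++****+*++++++++++++++++++++++++++++++=========---:------=****+++++++
...::.  .      . ....:::::::::::::::::::::::.......   .    . .          . +++++++++++
           ... ...... .........................:..:::.:::::::::::::::::.. =**********
:::::::::::::::::::::::::::::::::::.=----==-::::::::::::::::::::::::.::...=**********
:::::::::::::::::::::::::::::::::::.##******::::.::..::::::....::.:.......-**********
:::::::::.::::::........::::::::::-..-+==+.:--====-=-=======+++++++++*=:..-*********#
:::::::-++**+++++******************-..+==+.-====--------:::::::
[... 5184 characters left out ...]
###########################################%-...++
+++++=+%=.:::.#############################*###*#*++==+==#--..=+
=======#=::::.*##########+++**#*#############+=+++=-=+++=#=-..-+
++++++=#=::::.*####+##########################=+++++++*++#+:..-+
+++++++#+::::.=######################********+=--==-==+++#*=..:+
+++++++#+::::.=#####*+====++**############################*-...+
+++++++#*:.::.=############################################-:..=
+++++++**::::.:########################################*#*#-::.=
+++++++**:::-:=############**##*+===--::::..:::-......:::::::::-
=======+=:...::::=::.....::::::::------====+=+++++++++++++++++++
+++++++++++++++=++++++++++++++++++++++++++++++++++++++++++++++++
```

```bash
python3 -c "
from rig import robot
print(robot.hand_in())"
```

```text
the job is handed in; nothing more can be done
None
```

I handed the job in with the cutlery sorted in the caddy, the highlighter and stapler in the basket, and the mug and loaded caddy standing on the tray; no result came back from the judging. The last pictures matched this, except that the arm hid the jar, which I never touched.

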